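Sort the packing plates and shim the test bar level

TASK

First put every broken packing plate (a leg snapped off or short) in the steel reject tray. Then stack sound plates squarely on the red-marked seat of the fixture, choosing thicknesses that bring the stack exactly level with the top of the rest pillar standing on the fixture, and let go of them. Finally lay the aluminium bar centrally along the fixture across the stack and the pillar so that it lies level, leaving the plates you do not need flat on the bench and the other things on the bench where they are.

Things in the scene. Friction and masses are not known exactly. Their poses are not given: they have to be found in the camera images.
- yellow_1: A horseshoe-shaped packing plate, 72 mm long (its x) and 44 mm wide (its y), with a 16 mm wide slot that is open at its +x end: a solid 28 mm spine at the -x end and two 14 mm legs. Origin: centre of the outline, on the underside; z up. Whole and sound. Best gripped across the 44 mm width. Yellow: 8 mm thick. May be absent.
- yellow_2: A horseshoe-shaped packing plate, 72 mm long (its x) and 44 mm wide (its y), with a 16 mm wide slot that is open at its +x end: a solid 28 mm spine at the -x end and two 14 mm legs. Origin: centre of the outline, on the underside; z up. Whole and sound. Best gripped across the 44 mm width. Yellow: 8 mm thick. May be absent.
- blue_1: A horseshoe-shaped packing plate, 72 mm long (its x) and 44 mm wide (its y), with a 16 mm wide slot that is open at its +x end: a solid 28 mm spine at the -x end and two 14 mm legs. Origin: centre of the outline, on the underside; z up. Whole and sound. Best gripped across the 44 mm width. Blue: 12 mm thick.
- blue_2: A horseshoe-shaped packing plate, 72 mm long (its x) and 44 mm wide (its y), with a 16 mm wide slot that is open at its +x end: a solid 28 mm spine at the -x end and two 14 mm legs. Origin: centre of the outline, on the underside; z up. Whole and sound. Best gripped across the 44 mm width. Blue: 12 mm thick.
- green_1: A horseshoe-shaped packing plate, 72 mm long (its x) and 44 mm wide (its y), with a 16 mm wide slot that is open at its +x end: a solid 28 mm spine at the -x end and two 14 mm legs. Origin: centre of the outline, on the underside; z up. Whole and sound. Best gripped across the 44 mm width. Green: 16 mm thick.
- broken_blue: A packing plate of the same horseshoe form (72 x 44 mm outline when whole, origin at the centre of that whole outline, underside; spine from x = -36 to -8 mm, full 44 mm wide; slot open to +x) but BROKEN: the leg on its +y side is snapped off entirely; the other leg is whole. Blue, 12 mm thick. Grip it across the spine, about x = -20 mm. May be absent.
- broken_yellow: A packing plate of the same horseshoe form (72 x 44 mm outline when whole, origin at the centre of that whole outline, underside; spine from x = -36 to -8 mm, full 44 mm wide; slot open to +x) but BROKEN: the leg on its -y side ends short at x = 4 mm; the other leg is whole. Yellow, 8 mm thick. Grip it across the spine, about x = -20 mm. May be absent.
- broken_green: A packing plate of the same horseshoe form (72 x 44 mm outline when whole, origin at the centre of that whole outline, underside; spine from x = -36 to -8 mm, full 44 mm wide; slot open to +x) but BROKEN: both legs end short, at x = -2 mm (+y side) and x = 10 mm (-y side). Green, 16 mm thick. Grip it across the spine, about x = -20 mm. May be absent.
- test_bar: Bright aluminium bar, 220 mm long (its y), 40 mm wide (its x), 20 mm thick, 0.48 kg, four small dark dots on its top. Origin: centre of its underside.
- fixture: Fixed aluminium base plate 100 mm (its x) by 270 mm (its y), 12 mm thick. Red corner marks show the packing seat towards its -y end; a round rest pillar stands towards its +y end. Origin: centre of the underside.
- seat (a point): Middle of the red-marked packing seat, on the upper face of the base plate (12 mm above the bench), 80 mm from the plate's centre. Axes as the fixture's; plates lie on it with their 72 mm length along the fixture's x (either end first).
- rest_spot (a point): Foot of the rest pillar that stands on the base plate, on the plate's upper face, 160 mm from the seat.
- fixture_mid (a point): Middle of the base plate's upper face, half way between seat and rest; the bar's centre belongs above it.
- reject_tray: Fixed open steel tray for rejects, outside 250 mm (its x) by 120 mm (its y) by 24 mm high, walls and floor 4 mm. Origin: centre of its underside. A monitor screen (its near left corner about 0.70 m ahead and 0.28 m to the left of the base) stands behind tray and fixture, and a 0.3 m tall grinder stands right of y = -0.47 m: keep the wrist clear of both.
- rest_32: Fixed round rest pillar, brass-yellow, 32 mm high, flat top 36 mm across, foot 40 mm across. Origin: centre of its foot. One of the three pillars stands on the fixture's base plate at rest_spot (which one changes); the other two stand on a grey storage plate at the back and play no part.
- rest_36: Fixed round rest pillar, bright steel, 36 mm high, flat top 36 mm across, foot 40 mm across. Origin: centre of its foot. One of the three pillars stands on the fixture's base plate at rest_spot (which one changes); the other two stand on a grey storage plate at the back and play no part.
- rest_40: Fixed round rest pillar, dark steel, 40 mm high, flat top 36 mm across, foot 40 mm across. Origin: centre of its foot. One of the three pillars stands on the fixture's base plate at rest_spot (which one changes); the other two stand on a grey storage plate at the back and play no part.
- oil: Small yellow dropper bottle, 30 mm across, 92 mm tall; bystander. Origin: underside.
- loupe: Black loupe, 42 mm across, 30 mm high; bystander. Origin: underside.
- green_mount: Green round specimen mount, 30 mm across, 22 mm high; bystander. Origin: underside.

How it is judged:
On the way, in this order (a step that is already met when the one before it is completed fails the run):
1. every broken plate lies in the reject tray, released (x of broken_blue in the frame of reject_tray between -0.125 and 0.125 m and y of broken_blue in the frame of reject_tray between -0.06 and 0.06 m and height (world z) of each of broken_blue, broken_yellow, broken_green below 0.045 m and contact force between each of broken_blue, broken_yellow, broken_green and the fingers below 0.1 N and x of broken_yellow in the frame of reject_tray between -0.125 and 0.125 m and y of broken_yellow in the frame of reject_tray between -0.06 and 0.06 m and x of broken_green in the frame of reject_tray between -0.125 and 0.125 m and y of broken_green in the frame of reject_tray between -0.06 and 0.06 m), for 0.2 s.
2. a stack of sound plates on the seat is level with the top of the fixture's pillar, released (((horizontal distance between yellow_1 and rest_32 between 0.135 and 0.185 m and horizontal distance between yellow_1 and seat below 0.015 m and angle between the x axis of yellow_1 and the x axis of seat, either way round below 0.25 rad and angle between the z axis of yellow_1 and the z axis of seat, either way round below 0.05 rad and z of yellow_1 in the frame of rest_32 between 0.022 and 0.026 m and linear speed of yellow_1 below 0.02 m/s and contact force between yellow_1 and the fingers below 0.1 N) or (horizontal distance between yellow_1 and rest_36 between 0.135 and 0.185 m and horizontal distance between yellow_1 and seat below 0.015 m and angle between the x axis of yellow_1 and the x axis of seat, either way round below 0.25 rad and angle between the z axis of yellow_1 and the z axis of seat, either way round below 0.05 rad and z of yellow_1 in the frame of rest_36 between 0.026 and 0.03 m and linear speed of yellow_1 below 0.02 m/s and contact force between yellow_1 and the fingers below 0.1 N) or (horizontal distance between yellow_1 and rest_40 between 0.135 and 0.185 m and horizontal distance between yellow_1 and seat below 0.015 m and angle between the x axis of yellow_1 and the x axis of seat, either way round below 0.25 rad and angle between the z axis of yellow_1 and the z axis of seat, either way round below 0.05 rad and z of yellow_1 in the frame of rest_40 between 0.03 and 0.034 m and linear speed of yellow_1 below 0.02 m/s and contact force between yellow_1 and the fingers below 0.1 N) or (horizontal distance between yellow_2 and rest_32 between 0.135 and 0.185 m and horizontal distance between yellow_2 and seat below 0.015 m and angle between the x axis of yellow_2 and the x axis of seat, either way round below 0.25 rad and angle between the z axis of yellow_2 and the z axis of seat, either way round below 0.05 rad and z of yellow_2 in the frame of rest_32 between 0.022 and 0.026 m and linear speed of yellow_2 below 0.02 m/s and contact force between yellow_2 and the fingers below 0.1 N) or (horizontal distance between yellow_2 and rest_36 between 0.135 and 0.185 m and horizontal distance between yellow_2 and seat below 0.015 m and angle between the x axis of yellow_2 and the x axis of seat, either way round below 0.25 rad and angle between the z axis of yellow_2 and the z axis of seat, either way round below 0.05 rad and z of yellow_2 in the frame of rest_36 between 0.026 and 0.03 m and linear speed of yellow_2 below 0.02 m/s and contact force between yellow_2 and the fingers below 0.1 N) or (horizontal distance between yellow_2 and rest_40 between 0.135 and 0.185 m and horizontal distance between yellow_2 and seat below 0.015 m and angle between the x axis of yellow_2 and the x axis of seat, either way round below 0.25 rad and angle between the z axis of yellow_2 and the z axis of seat, either way round below 0.05 rad and z of yellow_2 in the frame of rest_40 between 0.03 and 0.034 m and linear speed of yellow_2 below 0.02 m/s and contact force between yellow_2 and the fingers below 0.1 N) or (horizontal distance between blue_1 and rest_32 between 0.135 and 0.185 m and horizontal distance between blue_1 and seat below 0.015 m and angle between the x axis of blue_1 and the x axis of seat, either way round below 0.25 rad and angle between the z axis of blue_1 and the z axis of seat, either way round below 0.05 rad and z of blue_1 in the frame of rest_32 between 0.018 and 0.022 m and linear speed of blue_1 below 0.02 m/s and contact force between blue_1 and the fingers below 0.1 N) or (horizontal distance between blue_1 and rest_36 between 0.135 and 0.185 m and horizontal distance between blue_1 and seat below 0.015 m and angle between the x axis of blue_1 and the x axis of seat, either way round below 0.25 rad and angle between the z axis of blue_1 and the z axis of seat, either way round below 0.05 rad and z of blue_1 in the frame of rest_36 between 0.022 and 0.026 m and linear speed of blue_1 below 0.02 m/s and contact force between blue_1 and the fingers below 0.1 N) or (horizontal distance between blue_1 and rest_40 between 0.135 and 0.185 m and horizontal distance between blue_1 and seat below 0.015 m and angle between the x axis of blue_1 and the x axis of seat, either way round below 0.25 rad and angle between the z axis of blue_1 and the z axis of seat, either way round below 0.05 rad and z of blue_1 in the frame of rest_40 between 0.026 and 0.03 m and linear speed of blue_1 below 0.02 m/s and contact force between blue_1 and the fingers below 0.1 N) or (horizontal distance between blue_2 and rest_32 between 0.135 and 0.185 m and horizontal distance between blue_2 and seat below 0.015 m and angle between the x axis of blue_2 and the x axis of seat, either way round below 0.25 rad and angle between the z axis of blue_2 and the z axis of seat, either way round below 0.05 rad and z of blue_2 in the frame of rest_32 between 0.018 and 0.022 m and linear speed of blue_2 below 0.02 m/s and contact force between blue_2 and the fingers below 0.1 N) or (horizontal distance between blue_2 and rest_36 between 0.135 and 0.185 m and horizontal distance between blue_2 and seat below 0.015 m and angle between the x axis of blue_2 and the x axis of seat, either way round below 0.25 rad and angle between the z axis of blue_2 and the z axis of seat, either way round below 0.05 rad and z of blue_2 in the frame of rest_36 between 0.022 and 0.026 m and linear speed of blue_2 below 0.02 m/s and contact force between blue_2 and the fingers below 0.1 N) or (horizontal distance between blue_2 and rest_40 between 0.135 and 0.185 m and horizontal distance between blue_2 and seat below 0.015 m and angle between the x axis of blue_2 and the x axis of seat, either way round below 0.25 rad and angle between the z axis of blue_2 and the z axis of seat, either way round below 0.05 rad and z of blue_2 in the frame of rest_40 between 0.026 and 0.03 m and linear speed of blue_2 below 0.02 m/s and contact force between blue_2 and the fingers below 0.1 N) or (horizontal distance between green_1 and rest_32 between 0.135 and 0.185 m and horizontal distance between green_1 and seat below 0.015 m and angle between the x axis of green_1 and the x axis of seat, either way round below 0.25 rad and angle between the z axis of green_1 and the z axis of seat, either way round below 0.05 rad and z of green_1 in the frame of rest_32 between 0.014 and 0.018 m and linear speed of green_1 below 0.02 m/s and contact force between green_1 and the fingers below 0.1 N) or (horizontal distance between green_1 and rest_36 between 0.135 and 0.185 m and horizontal distance between green_1 and seat below 0.015 m and angle between the x axis of green_1 and the x axis of seat, either way round below 0.25 rad and angle between the z axis of green_1 and the z axis of seat, either way round below 0.05 rad and z of green_1 in the frame of rest_36 between 0.018 and 0.022 m and linear speed of green_1 below 0.02 m/s and contact force between green_1 and the fingers below 0.1 N) or (horizontal distance between green_1 and rest_40 between 0.135 and 0.185 m and horizontal distance between green_1 and seat below 0.015 m and angle between the x axis of green_1 and the x axis of seat, either way round below 0.25 rad and angle between the z axis of green_1 and the z axis of seat, either way round below 0.05 rad and z of green_1 in the frame of rest_40 between 0.022 and 0.026 m and linear speed of green_1 below 0.02 m/s and contact force between green_1 and the fingers below 0.1 N))), for 0.2 s.
3. the bar lies level across stack and pillar, released (horizontal distance between test_bar and fixture_mid below 0.025 m and angle between the y axis of test_bar and the y axis of fixture, either way round below 0.15 rad and angle between the z axis of test_bar and the z axis of fixture, either way round below 0.014 rad and ((horizontal distance between rest_32 and rest_spot below 0.01 m and z of test_bar in the frame of rest_32 between 0.0295 and 0.0345 m) or (horizontal distance between rest_36 and rest_spot below 0.01 m and z of test_bar in the frame of rest_36 between 0.0335 and 0.0385 m) or (horizontal distance between rest_40 and rest_spot below 0.01 m and z of test_bar in the frame of rest_40 between 0.0375 and 0.0425 m)) and linear speed of test_bar below 0.02 m/s and contact force between test_bar and the fingers below 0.1 N), for 0.3 s.
At the end, for the whole second after the job is handed in: Broken plates in tray; sound ones on the seat (centre within 15 mm, turned < 0.25 rad) or flat on the bench; stack top within 2 mm of pillar top; bar centred within 25 mm, along fixture within 0.15 rad, level within 0.014 rad, underside within 2.5 mm of pillar top; all released, at rest (all of step 1 and all of step 3 and ((horizontal distance between yellow_1 and rest_32 between 0.135 and 0.185 m and horizontal distance between yellow_1 and seat below 0.015 m and angle between the x axis of yellow_1 and the x axis of seat, either way round below 0.25 rad and angle between the z axis of yellow_1 and the z axis of seat, either way round below 0.05 rad and z of yellow_1 in the frame of rest_32 between 0.022 and 0.026 m and linear speed of yellow_1 below 0.02 m/s and contact force between yellow_1 and the fingers below 0.1 N) or (horizontal distance between yellow_1 and rest_36 between 0.135 and 0.185 m and horizontal distance between yellow_1 and seat below 0.015 m and angle between the x axis of yellow_1 and the x axis of seat, either way round below 0.25 rad and angle between the z axis of yellow_1 and the z axis of seat, either way round below 0.05 rad and z of yellow_1 in the frame of rest_36 between 0.026 and 0.03 m and linear speed of yellow_1 below 0.02 m/s and contact force between yellow_1 and the fingers below 0.1 N) or (horizontal distance between yellow_1 and rest_40 between 0.135 and 0.185 m and horizontal distance between yellow_1 and seat below 0.015 m and angle between the x axis of yellow_1 and the x axis of seat, either way round below 0.25 rad and angle between the z axis of yellow_1 and the z axis of seat, either way round below 0.05 rad and z of yellow_1 in the frame of rest_40 between 0.03 and 0.034 m and linear speed of yellow_1 below 0.02 m/s and contact force between yellow_1 and the fingers below 0.1 N) or (horizontal distance between yellow_2 and rest_32 between 0.135 and 0.185 m and horizontal distance between yellow_2 and seat below 0.015 m and angle between the x axis of yellow_2 and the x axis of seat, either way round below 0.25 rad and angle between the z axis of yellow_2 and the z axis of seat, either way round below 0.05 rad and z of yellow_2 in the frame of rest_32 between 0.022 and 0.026 m and linear speed of yellow_2 below 0.02 m/s and contact force between yellow_2 and the fingers below 0.1 N) or (horizontal distance between yellow_2 and rest_36 between 0.135 and 0.185 m and horizontal distance between yellow_2 and seat below 0.015 m and angle between the x axis of yellow_2 and the x axis of seat, either way round below 0.25 rad and angle between the z axis of yellow_2 and the z axis of seat, either way round below 0.05 rad and z of yellow_2 in the frame of rest_36 between 0.026 and 0.03 m and linear speed of yellow_2 below 0.02 m/s and contact force between yellow_2 and the fingers below 0.1 N) or (horizontal distance between yellow_2 and rest_40 between 0.135 and 0.185 m and horizontal distance between yellow_2 and seat below 0.015 m and angle between the x axis of yellow_2 and the x axis of seat, either way round below 0.25 rad and angle between the z axis of yellow_2 and the z axis of seat, either way round below 0.05 rad and z of yellow_2 in the frame of rest_40 between 0.03 and 0.034 m and linear speed of yellow_2 below 0.02 m/s and contact force between yellow_2 and the fingers below 0.1 N) or (horizontal distance between blue_1 and rest_32 between 0.135 and 0.185 m and horizontal distance between blue_1 and seat below 0.015 m and angle between the x axis of blue_1 and the x axis of seat, either way round below 0.25 rad and angle between the z axis of blue_1 and the z axis of seat, either way round below 0.05 rad and z of blue_1 in the frame of rest_32 between 0.018 and 0.022 m and linear speed of blue_1 below 0.02 m/s and contact force between blue_1 and the fingers below 0.1 N) or (horizontal distance between blue_1 and rest_36 between 0.135 and 0.185 m and horizontal distance between blue_1 and seat below 0.015 m and angle between the x axis of blue_1 and the x axis of seat, either way round below 0.25 rad and angle between the z axis of blue_1 and the z axis of seat, either way round below 0.05 rad and z of blue_1 in the frame of rest_36 between 0.022 and 0.026 m and linear speed of blue_1 below 0.02 m/s and contact force between blue_1 and the fingers below 0.1 N) or (horizontal distance between blue_1 and rest_40 between 0.135 and 0.185 m and horizontal distance between blue_1 and seat below 0.015 m and angle between the x axis of blue_1 and the x axis of seat, either way round below 0.25 rad and angle between the z axis of blue_1 and the z axis of seat, either way round below 0.05 rad and z of blue_1 in the frame of rest_40 between 0.026 and 0.03 m and linear speed of blue_1 below 0.02 m/s and contact force between blue_1 and the fingers below 0.1 N) or (horizontal distance between blue_2 and rest_32 between 0.135 and 0.185 m and horizontal distance between blue_2 and seat below 0.015 m and angle between the x axis of blue_2 and the x axis of seat, either way round below 0.25 rad and angle between the z axis of blue_2 and the z axis of seat, either way round below 0.05 rad and z of blue_2 in the frame of rest_32 between 0.018 and 0.022 m and linear speed of blue_2 below 0.02 m/s and contact force between blue_2 and the fingers below 0.1 N) or (horizontal distance between blue_2 and rest_36 between 0.135 and 0.185 m and horizontal distance between blue_2 and seat below 0.015 m and angle between the x axis of blue_2 and the x axis of seat, either way round below 0.25 rad and angle between the z axis of blue_2 and the z axis of seat, either way round below 0.05 rad and z of blue_2 in the frame of rest_36 between 0.022 and 0.026 m and linear speed of blue_2 below 0.02 m/s and contact force between blue_2 and the fingers below 0.1 N) or (horizontal distance between blue_2 and rest_40 between 0.135 and 0.185 m and horizontal distance between blue_2 and seat below 0.015 m and angle between the x axis of blue_2 and the x axis of seat, either way round below 0.25 rad and angle between the z axis of blue_2 and the z axis of seat, either way round below 0.05 rad and z of blue_2 in the frame of rest_40 between 0.026 and 0.03 m and linear speed of blue_2 below 0.02 m/s and contact force between blue_2 and the fingers below 0.1 N) or (horizontal distance between green_1 and rest_32 between 0.135 and 0.185 m and horizontal distance between green_1 and seat below 0.015 m and angle between the x axis of green_1 and the x axis of seat, either way round below 0.25 rad and angle between the z axis of green_1 and the z axis of seat, either way round below 0.05 rad and z of green_1 in the frame of rest_32 between 0.014 and 0.018 m and linear speed of green_1 below 0.02 m/s and contact force between green_1 and the fingers below 0.1 N) or (horizontal distance between green_1 and rest_36 between 0.135 and 0.185 m and horizontal distance between green_1 and seat below 0.015 m and angle between the x axis of green_1 and the x axis of seat, either way round below 0.25 rad and angle between the z axis of green_1 and the z axis of seat, either way round below 0.05 rad and z of green_1 in the frame of rest_36 between 0.018 and 0.022 m and linear speed of green_1 below 0.02 m/s and contact force between green_1 and the fingers below 0.1 N) or (horizontal distance between green_1 and rest_40 between 0.135 and 0.185 m and horizontal distance between green_1 and seat below 0.015 m and angle between the x axis of green_1 and the x axis of seat, either way round below 0.25 rad and angle between the z axis of green_1 and the z axis of seat, either way round below 0.05 rad and z of green_1 in the frame of rest_40 between 0.022 and 0.026 m and linear speed of green_1 below 0.02 m/s and contact force between green_1 and the fingers below 0.1 N)) and ((horizontal distance between yellow_1 and seat below 0.015 m and angle between the x axis of yellow_1 and the x axis of seat, either way round below 0.25 rad and angle between the z axis of yellow_1 and the z axis of seat, either way round below 0.05 rad) or height (world z) of yellow_1 below 0.003 m) and ((horizontal distance between yellow_2 and seat below 0.015 m and angle between the x axis of yellow_2 and the x axis of seat, either way round below 0.25 rad and angle between the z axis of yellow_2 and the z axis of seat, either way round below 0.05 rad) or height (world z) of yellow_2 below 0.003 m) and ((horizontal distance between blue_1 and seat below 0.015 m and angle between the x axis of blue_1 and the x axis of seat, either way round below 0.25 rad and angle between the z axis of blue_1 and the z axis of seat, either way round below 0.05 rad) or height (world z) of blue_1 below 0.003 m) and ((horizontal distance between blue_2 and seat below 0.015 m and angle between the x axis of blue_2 and the x axis of seat, either way round below 0.25 rad and angle between the z axis of blue_2 and the z axis of seat, either way round below 0.05 rad) or height (world z) of blue_2 below 0.003 m) and ((horizontal distance between green_1 and seat below 0.015 m and angle between the x axis of green_1 and the x axis of seat, either way round below 0.25 rad and angle between the z axis of green_1 and the z axis of seat, either way round below 0.05 rad) or height (world z) of green_1 below 0.003 m)); the robot touches nothing.
It fails at once if the oil is moved by more than 40 mm (distance of oil from where it was at the start of the episode above 0.04 m).
It fails at once if the loupe is moved by more than 40 mm (distance of loupe from where it was at the start of the episode above 0.04 m).
It fails at once if the green_mount is moved by more than 40 mm (distance of green_mount from where it was at the start of the episode above 0.04 m).
Of yellow_1, yellow_2 only 1 to 2 are there at a start; the rules pass over those that are not, and their reading is None.
Of broken_blue, broken_yellow, broken_green only 2 to 3 are there at a start; the rules pass over those that are not, and their reading is None.
At some moment in a run one of broken_blue, broken_yellow, broken_green may be knocked a few centimetres aside while the robot is not near it.
Once in a run the grip may slacken for a moment while it holds something.
It also fails if it takes over 210 s, if anything falls off the work surface, if the arm or the gripper's body presses on something with over 40 N, if the wrist force passes 120 N, or if a joint passes its speed limit or range.

ROBOT

A 7-joint arm with a two-finger parallel gripper is mounted at the origin on a cart in front of the work surface, level with it; the furniture and walls round the work are solid. World frame = base frame: x ahead of the robot, y to its left, z up, the work surface at z = 0. Lengths are in m, angles in rad, forces in N, time in s.
With the tool pointing down it reaches from about 0.425 to 0.925 m from the base axis. Payload 6.8 kg.
Tool frame: the origin (TCP) lies where the fingers leave the gripper's body, on its centre line; the fingertips stand 73 mm ahead of it and the grasp point (between the pads) lies 54 mm ahead of it; z points along the fingers, y is the line along which they close (so a half turn about z gives the same grasp; the last joint's range is limited). The gripper opens to 85 mm and grips with 20 to 120 N. Pads are 22 mm wide; open, the fingers measure 114 mm over their backs; the gripper's body (76 mm by 85 mm) begins 54 mm behind the grasp point. The pads swing forward as they close: fully open they stand 13 mm farther back than shut.
Start: joints at [-1.405, 0.477, 0.022, 1.555, -0.011, 1.109, -0.083], TCP at [0.183, 0.65, 0.304] pointing down, gripper open.
Joint ranges: [-2.96, 2.96], [-0.34, 2.1], [-1.41, 1.46], [0.24, 2.44], [-1.37, 4.51], [0.17, 1.92], [-2.96, 2.96]. Speed limits (rad/s): [2.39, 2.39, 3.14, 3.14, 3.14, 3.14, 3.14].

INTERFACE

Orientations are given as a rotation vector (axis times angle).
In Python, from bench import r gives the robot as it stands.
- The arm moves only by the shell command python3 drive.py 'ROWS' [OPENING] [FORCE]. ROWS is a JSON list of rows, 1 to 5 of them, each an object with the fields trans (a list: dx, dy, dz in units of 25 mm), rot (a list: a rotation vector rx, ry, rz in units of 0.2 rad); a field left out counts as zero; each row is the pose to reach, as a shift and turn from the pose commanded when the command began, along the tool's axes at that moment; what a row does not reach only later rows make up. A row lasts 1/10 s, in which the tool goes at most 0.05 m and 0.15 rad, less where a joint would pass 70% of its speed; a pose out of reach is approached as far as the arm can. OPENING is the finger opening in m, set as the command begins (- or left out keeps the last). The fingers move at their own pace and stop on an object; FORCE is the grip in N (left out, the last holds). Time passes only in rows, so rows that do not move let the fingers close. It prints the time, the measured TCP pose, the force, the opening and the grip force at its end. Input that does not fit is refused with a message, and nothing moves.
- r.get_obs(): the state, without advancing time (a new reading comes with each control period).
- r.grab_frame(name): name is "side" or "top"; returns (picture, depth): 400x640x3 uint8, blue, green, red; 400x640 float32, m along the optical axis (not along the pixel's ray), 0 where there is no reading.
- r.camera_info(name): a dict with "camera_matrix" (3x3 intrinsics, pixels), "R" (3x3) and "t" (3): a world point X has camera coordinates R X + t. Camera axes: x right, y down, z forward; pixel columns grow to the right and rows downward; lengths in m; the calibration is good to about 2 mm. A picture is of the moment at which its call begins. camera_info takes no time and is no camera call.
- r.hand_in(): hands the job in; it is judged then, once.
The state is a dict: "clock": time; "joints": joint angles; "qvel": joint speeds; "tau": joint torques, N m; "tcp_pos": TCP position; "orientation": TCP orientation; "contact_force": force on the tool from outside, world axes, zero at the start; "moment": the same for the moment, N m; "grip_width": finger opening in m; "gripper_force": force on a finger pad.
Only numpy, scipy, OpenCV 4.12 (cv2) and the standard library are available. Lean on these libraries where they do the work, as an engineer would, in place of code of your own. Each camera call takes 0.05 s, during which the arm holds its last target. There are 200 camera calls.

## Working session

There is one attempt and no reset: what is moved stays moved. The work goes in short steps, Python scripts to look and compute and a shell command to move; the robot and the scene stay as the last step left them, time stands still between calls to the robot, and variables do not carry over. Pictures are saved under pics/ and viewed, at most 14 in all, crops included, and the job is handed in when it is done.

```bash
ls; mkdir -p pics
python3 - <<'E'
from bench import r
import cv2,numpy as np
o=r.get_obs(); print(o['clock'],o['tcp_pos'],o['orientation'],o['grip_width'])
for n in('top','side'):
    im,d=r.grab_frame(n); cv2.imwrite(f'pics/{n}0.png',im); np.savez(f'pics/{n}0.npz',im=im,d=d)
    c=r.camera_info(n); print(n,c)
E
```

```text
bench.py
drive.py
pics
0.0 [0.18237562 0.64941094 0.30292988] [-4.28732436e-01 -3.11203685e+00  2.85625099e-03] 0.08550713316578837
top {'camera_matrix': array([[441.19726379,   0.        , 322.03381158],
       [  0.        , 441.19726379, 202.23284294],
       [  0.        ,   0.        ,   1.        ]]), 'R': array([[ 0.0025362 , -0.99999244,  0.00294649],
       [-0.98260314, -0.00303924, -0.18569286],
       [ 0.18570041, -0.00242428, -0.98260342]]), 't': array([0.02287689, 0.53728553, 1.09612095])}
side {'camera_matrix': array([[397.29432595,   0.        , 320.08779612],
       [  0.        , 397.29432595, 202.0447634 ],
       [  0.        ,   0.        ,   1.        ]]), 'R': array([[-0.94069755, -0.3385442 ,  0.02181621],
       [-0.2043277 ,  0.51407315, -0.83305401],
       [ 0.27081048, -0.78810952, -0.55276131]]), 't': array([0.52925193, 0.13995123, 0.97107891])}
```
TCP reported at [0.183,0.65]... start joint1 -1.405 ... hmm, j1=-1.405 with y=+0.65? Odd, but fine (base rotated).

View pictures.

View pics/top0.png

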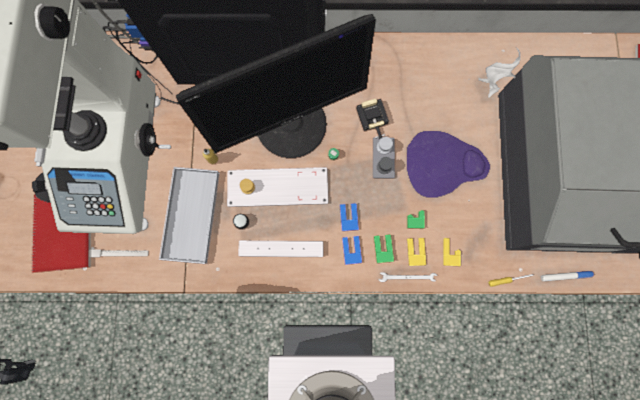

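View pics/side0.png

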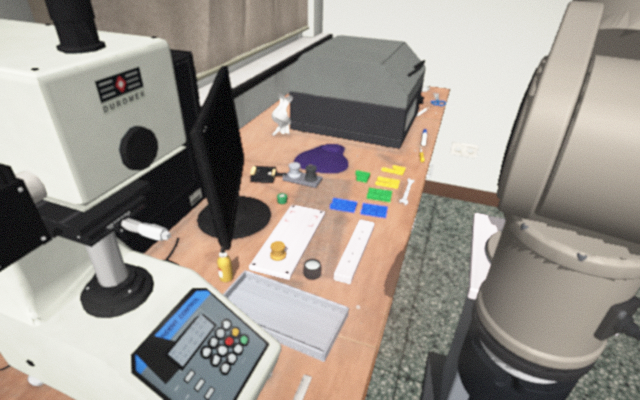

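Create h.py:
```python
from bench import r
import cv2,numpy as np
from scipy.spatial.transform import Rotation as Ro
def cast(c,uv,z):
    uv=np.atleast_2d(uv).astype(float);K=c['camera_matrix'];R=c['R'];t=c['t']
    d=np.c_[uv,np.ones(len(uv))]@np.linalg.inv(K).T@R; C=-R.T@t
    return C+d*((z-C[2])/d[:,2])[:,None]
def masks(im):
    h=cv2.cvtColor(im,cv2.COLOR_BGR2HSV)
    g=lambda a,b:cv2.inRange(h,a,b)
    return {'blue':g((100,130,80),(125,255,255)),'green':g((50,120,50),(85,255,255)),'yellow':g((22,140,120),(35,255,255))}
TH={'blue':.012,'green':.016,'yellow':.008}
def blobs(im,c,scale=4,amin=60,base=0.):
    big=cv2.resize(im,None,fx=scale,fy=scale,interpolation=cv2.INTER_CUBIC)
    out=[]
    for n,m in masks(big).items():
        cs,_=cv2.findContours(m,cv2.RETR_EXTERNAL,cv2.CHAIN_APPROX_NONE)
        for q in cs:
            a=cv2.contourArea(q)/scale**2
            if a<amin: continue
            uv=(q[:,0,:]+.5)/scale-.5
            P=cast(c,uv,base+TH[n])[:,:2]
            (cx,cy),(w,h),an=cv2.minAreaRect((P*1000).astype(np.float32))
            M=cv2.moments((P*1000).astype(np.float32)[:,None]); 
            out.append((n,a,uv.mean(0),(cx,cy),(w,h),an,(M['m10']/M['m00'],M['m01']/M['m00'])))
    return out
def tool(p):
    "shift in tool axes for world vector from current TCP to target TCP p"
    o=r.get_obs(); R=Ro.from_rotvec(o['orientation']); return R.inv().apply(np.array(p)-o['tcp_pos'])
```

Run:
```python
from h import *
np.set_printoptions(precision=3,suppress=True)
f=np.load('pics/top0.npz');im=f['im'];c=r.camera_info('top')
for n,a,uv,ce,wh,an,m in blobs(im,c):
    print(n,round(a),uv.round(),np.round(ce,1),np.round(wh,1),round(an,1),np.round(m,1))
a=cv2.resize(im[195:275,325:475],None,fx=5,fy=5,interpolation=cv2.INTER_CUBIC)
b=cv2.resize(im[155:270,150:340],None,fx=750/190,fy=750/190,interpolation=cv2.INTER_CUBIC)[:190+264]
cv2.imwrite('pics/c1.png',a); cv2.imwrite('pics/c2.png',b)
print(cast(c,[[640,200]],0))
```

```text
blue 65 [585. 274.] [ 356.4 -663.5] [13.2 38.9] 6.7 [ 356.2 -662.9]
blue 286 [352. 249.] [417.6 -54.2] [68.9 42. ] 5.9 [412.4 -54.7]
blue 286 [349. 216.] [505.7 -47.4] [69.8 43.1] 4.3 [500.9 -47.7]
blue 289 [ 91. 175.] [618.8 652.3] [127.4  21.6] 87.2 [618.6 653. ]
blue 142 [135.  32.] [1044.1  568.4] [81.3 28.4] 36.4 [1046.   569.1]
green 283 [383. 248.] [ 421.3 -137.1] [68.4 42.2] 5.4 [ 416.7 -137.6]
green 189 [416. 220.] [ 499.8 -224.4] [42.4 45.8] 89.0 [ 494.4 -225.6]
yellow 111 [500. 281.] [ 337.1 -440.7] [14.3 61.4] 11.1 [ 337.  -440.6]
yellow 272 [450. 253.] [ 413.7 -318.8] [44.2 70.8] 87.2 [ 404.9 -314.9]
yellow 322 [416. 251.] [ 414.7 -224.9] [70.7 44.1] 1.9 [ 410.2 -225.1]
[[ 0.556 -0.842  0.   ]]
```

View pics/c1.png

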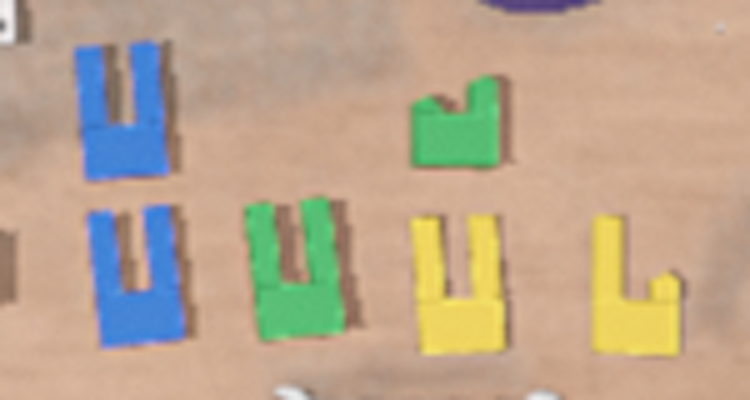

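View pics/c2.png

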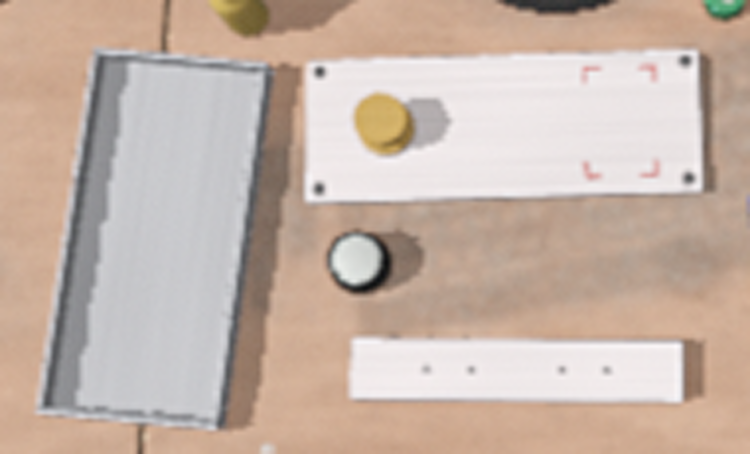

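Run:
```python
from h import *
np.set_printoptions(precision=4,suppress=True)
f=np.load('pics/top0.npz');im=f['im'];d=f['d'];c=r.camera_info('top')
px=lambda p:(np.array(p,float)+.5)*190/750-.5+[150,155]
def show(n,p,z):
    P=cast(c,px(p),z); ctr=P.mean(0); print(n,'ctr',ctr[:2], 'edges',np.linalg.norm(np.roll(P,-1,0)-P,axis=1), 'yaw of P0->P1 deg',np.degrees(np.arctan2(*(P[1]-P[0])[1::-1])),'P',P[:,:2].tolist() if len(P)<3 else '')
show('tray',[(95,50),(272,65),(222,430),(38,412)],.024)
show('fixture',[(305,62),(700,50),(705,190),(305,202)],.012)
show('seat',[(583,70),(656,67),(658,175),(586,178)],.012)
show('pillar',[(382,122)],.044)
# bright masks
big=cv2.resize(im,None,fx=4,fy=4,interpolation=cv2.INTER_CUBIC)
m=cv2.inRange(cv2.cvtColor(big,cv2.COLOR_BGR2HSV),(0,0,205),(180,40,255)); m[:155*4]=0;m[:,:215*4]=0;m[275*4:]=0;m[:,340*4:]=0
for q in cv2.findContours(m,cv2.RETR_EXTERNAL,cv2.CHAIN_APPROX_NONE)[0]:
    if cv2.contourArea(q)<4000: continue
    uv=(q[:,0]+.5)/4-.5; z=.012 if uv[:,1].mean()<220 else .020
    print(uv.mean(0),z,cv2.minAreaRect((cast(c,uv,z)[:,:2]*1000).astype(np.float32)))
# depth heights
K=c['camera_matrix']
for n,(u,v) in dict(bar=(280,248),fix=(280,186),pillar=(247,186),tray=(190,215),blue=(351,255),bench=(300,225)).items():
    X=c['R'].T@(d[v,u]*np.linalg.inv(K)@[u,v,1]-c['t']); print(n,X)
print(tool([0,0,0]), r.get_obs()['joints'])
```

```text
tray ctr [0.5086 0.3746] edges [0.1217 0.2479 0.1219 0.2467] yaw of P0->P1 deg -94.79088291780984 P 
fixture ctr [0.5876 0.1454] edges [0.2726 0.0985 0.2718 0.0982] yaw of P0->P1 deg -88.0111923231883 P 
seat ctr [0.5902 0.0654] edges [0.0504 0.0759 0.0491 0.0759] yaw of P0->P1 deg -87.38349240257007 P Traceback (most recent call last):
  File "<stdin>", line 10, in <module>
  File "<stdin>", line 6, in show
IndexError: index 1 is out of bounds for axis 0 with size 1
```

```bash
python3 - <<'E'
from h import *
np.set_printoptions(precision=4,suppress=True)
f=np.load('pics/top0.npz');im=f['im'];d=f['d'];c=r.camera_info('top')
px=lambda p:(np.array(p,float)+.5)*190/750-.5+[150,155]
print('pillar',cast(c,px((382,122)),.044))
big=cv2.resize(im,None,fx=4,fy=4,interpolation=cv2.INTER_CUBIC)
m=cv2.inRange(cv2.cvtColor(big,cv2.COLOR_BGR2HSV),(0,0,205),(180,40,255)); m[:155*4]=0;m[:,:215*4]=0;m[275*4:]=0;m[:,340*4:]=0
for q in cv2.findContours(m,cv2.RETR_EXTERNAL,cv2.CHAIN_APPROX_NONE)[0]:
    if cv2.contourArea(q)<4000: continue
    uv=(q[:,0]+.5)/4-.5; z=.012 if uv[:,1].mean()<220 else .020
    print(uv.mean(0),z,cv2.minAreaRect((cast(c,uv,z)[:,:2]*1000).astype(np.float32)))
K=c['camera_matrix']
for n,(u,v) in dict(bar=(280,248),fix=(280,186),pillar=(247,186),tray=(190,215),blue=(351,255),bench=(300,225)).items():
    X=c['R'].T@(d[v,u]*np.linalg.inv(K)@[u,v,1]-c['t']); print(n,X)
print(r.get_obs()['joints'])
E
cat >> h.py <<'E'
def plan(x,y,z,yaw,sgn=1):
    "TCP target, tool y along world (yaw deg from +y): print shift in tool axes and turn about tool z"
    o=r.get_obs(); R=Ro.from_rotvec(o['orientation'])
    a=np.radians(yaw); yy=np.array([-np.sin(a),np.cos(a),0])*sgn; zz=np.array([0,0,-1.]); T=Ro.from_matrix(np.c_[np.cross(yy,zz),yy,zz])
    print('t',round(o['clock'],2),'tcp',np.round(o['tcp_pos'],4),'shift',np.round(R.inv().apply(np.array([x,y,z])-o['tcp_pos']),4),'turn',np.round((R.inv()*T).as_rotvec(),4),'F',np.round(o['contact_force'],1),'w',round(o['grip_width'],4),'q',np.round(o['joints'],2))
E
python3 -c "
from h import *
plan(.44,.28,.25,0);plan(.494,-.224,.15,0)"
```

```text
pillar [[0.5825 0.2234 0.044 ]]
[280.1621 248.2738] 0.02 ((420.3712158203125, 133.7903289794922), (220.5601806640625, 41.62841033935547), 89.44168090820312)
[276.8426 186.3764] 0.012 ((588.5227661132812, 146.6763916015625), (101.48422241210938, 270.50787353515625), 1.9560105800628662)
bar [0.4205 0.1337 0.0233]
fix [0.5888 0.1381 0.0118]
pillar [0.5809 0.2216 0.0453]
tray [0.5099 0.379  0.0042]
blue [ 0.4036 -0.0522  0.0118]
bench [ 0.4844  0.0834 -0.001 ]
[-1.4051  0.4777  0.0224  1.5564 -0.0115  1.1093 -0.0831]
t 0.1 tcp [0.1824 0.6494 0.303 ] shift [-0.3479 -0.286   0.0535] turn [-1.700e-03 -1.000e-04 -2.738e-01] F [-0.4  0.5  0.4] w 0.0851 q [-1.41  0.48  0.02  1.56 -0.01  1.11 -0.08]
t 0.1 tcp [0.1824 0.6494 0.303 ] shift [-0.5361 -0.7564  0.1544] turn [-1.700e-03 -1.000e-04 -2.738e-01] F [-0.4  0.5  0.4] w 0.0851 q [-1.41  0.48  0.02  1.56 -0.01  1.11 -0.08]
```

Units first: shifts go in units of 25 mm and turns go in units of 0.2 rad. So -0.193 m is -7.72, -0.159 m is -6.36.

```bash
python3 drive.py '[{"trans": [-1.52, -1.24, 0.2]}, {"trans": [-3.04, -2.48, 0.4]}, {"trans": [-4.6, -3.8, 0.6]}, {"trans": [-6.16, -5.08, 0.8]}, {"trans": [-7.72, -6.36, 1]}]' 0.062
python3 drive.py '[{"trans": [-1.56, -1.28, 0.2]}, {"trans": [-3.12, -2.56, 0.4]}, {"trans": [-4.64, -3.84, 0.6], "rot": [0, 0, -0.4]}, {"trans": [-6.16, -5.08, 0.8], "rot": [0, 0, -0.9]}, {"trans": [-6.16, -5.08, 0.8], "rot": [0, 0, -1.37]}]'
python3 -c "
from h import *
plan(.494,-.224,.15,0)"
```

```text
clock: 0.6
tcp_pos: [0.3245, 0.4448, 0.2787]
orientation: [-0.429, -3.112, 0.001]
contact_force: [1.6, 0.2, -0.1]
grip_width: 0.062
gripper_force: 0.0
clock: 1.1
tcp_pos: [0.4413, 0.2754, 0.2584]
orientation: [0.011, 3.141, -0.006]
contact_force: [-0.1, 0.0, -0.9]
grip_width: 0.0622
gripper_force: 0.0
t 1.1 tcp [0.4413 0.2754 0.2584] shift [-0.0561 -0.4986  0.1104] turn [-0.004   0.0005 -0.0069] F [-0.1  0.  -0.9] w 0.0622 q [-0.78  0.28  0.12  1.98 -0.04  0.89  0.92]
```

```bash
python3 drive.py '[{"trans": [-0.2, -2, 0]}, {"trans": [-0.4, -4, 0]}, {"trans": [-0.6, -6, 0]}, {"trans": [-0.8, -8, 0]}, {"trans": [-1, -10, 0]}]'
python3 - <<'E'
from h import *
im,d=r.grab_frame('top')
for n,a,uv,ce,wh,an,m in blobs(im,r.camera_info('top')):
    if ce[1]<100 and ce[0]<600: print(n,round(a),np.round(ce,1),np.round(wh,1),round(an,1))
plan(.494,-.224,.15,0)
E
```

```text
clock: 1.6
tcp_pos: [0.4623, 0.0322, 0.2592]
orientation: [-0.001, 3.142, 0.0]
contact_force: [0.8, 0.1, 0.0]
grip_width: 0.0618
gripper_force: 0.0
blue 63 [ 356.3 -662.9] [13.  39.1] 6.3
blue 101 [506.8 -61.7] [69.5 13.2] 4.1
green 273 [ 421.4 -137. ] [67.6 42. ] 5.3
green 182 [ 500.1 -224.1] [41.5 45.3] 88.6
yellow 107 [ 337.1 -440.7] [14.  61.1] 10.8
yellow 259 [ 413.8 -318.8] [42.9 69.9] 87.2
yellow 301 [ 414.6 -225. ] [69.7 43.6] 2.0
t 1.65 tcp [0.4624 0.0234 0.2592] shift [-0.034  -0.2466  0.1102] turn [-0.0037  0.0001 -0.0096] F [ 0.3 -7.6  0. ] w 0.0619 q [-0.43  0.18  0.27  2.11 -0.06  0.86  1.44]
```

Converted, -0.03 m is -1.2, -0.246 m is -9.84, -0.009 rad is -0.045.

```bash
python3 drive.py '[{"trans": [-0.24, -1.96, 0]}, {"trans": [-0.48, -3.92, 0]}, {"trans": [-0.72, -5.88, 0], "rot": [0, 0, -0.015]}, {"trans": [-0.96, -7.84, 0], "rot": [0, 0, -0.03]}, {"trans": [-1.2, -9.84, 0], "rot": [0, 0, -0.045]}]'
python3 drive.py '[{"trans": [0, 0, 1.6]}, {"trans": [0, 0, 3.2]}, {"trans": [0, 0, 4.8]}, {"trans": [0, 0, 6]}, {"trans": [0, 0, 6]}]' 
python3 -c "
from h import *
plan(.493,-.224,.0735,-0.5)"
```

```text
clock: 2.15
tcp_pos: [0.4926, -0.213, 0.259]
orientation: [0.015, -3.141, -0.0]
contact_force: [0.8, 0.7, 1.1]
grip_width: 0.0616
gripper_force: 0.0
clock: 2.65
tcp_pos: [0.4901, -0.2102, 0.1055]
orientation: [0.015, -3.134, -0.004]
contact_force: [-1.4, 0.0, 0.2]
grip_width: 0.0619
gripper_force: 0.0
t 2.65 tcp [ 0.4901 -0.2102  0.1055] shift [-0.003  -0.0139  0.0319] turn [ 0.0023 -0.0079  0.0181] F [-1.4  0.   0.2] w 0.0619 q [ 0.05  0.55  0.3   2.05 -0.28  0.59  2.13]
```

```bash
python3 drive.py '[{"trans": [-0.12, -0.56, 0], "rot": [0, 0, 0.09]}, {"trans": [-0.12, -0.56, 0.4], "rot": [0, 0, 0.09]}, {"trans": [-0.12, -0.56, 0.8], "rot": [0, -0.04, 0.09]}, {"trans": [-0.12, -0.56, 0.8], "rot": [0, -0.04, 0.09]}]' 
python3 -c "
from h import *
plan(.493,-.224,.0735,-0.5)"
```

```text
clock: 3.05
tcp_pos: [0.4952, -0.2252, 0.0886]
orientation: [0.014, 3.134, 0.001]
contact_force: [-0.9, 0.4, -0.6]
grip_width: 0.0622
gripper_force: 0.0
t 3.05 tcp [ 0.4952 -0.2252  0.0886] shift [0.0023 0.0012 0.0151] turn [ 0.0007  0.0074 -0.0003] F [-0.9  0.4 -0.6] w 0.0622 q [ 0.09  0.58  0.29  2.04 -0.31  0.55  2.16]
```

Converted, 0.015 m is 0.6, 0.008 m is 0.32, 0.007 rad is 0.035.

```bash
python3 drive.py '[{"trans": [0.08, 0.04, 0.32], "rot": [0, 0.035, 0]}, {"trans": [0.08, 0.04, 0.6], "rot": [0, 0.035, 0]}, {"trans": [0.08, 0.04, 0.6], "rot": [0, 0.035, 0]}]' 
python3 drive.py '[{}, {}, {}, {}, {}]' 0.02 50
python3 -c "
from h import *
plan(.493,-.224,.20,-0.5)"
```

```text
clock: 3.35
tcp_pos: [0.4933, -0.2239, 0.0732]
orientation: [-0.013, -3.141, -0.001]
contact_force: [-0.2, 0.0, 0.1]
grip_width: 0.062
gripper_force: 0.0
clock: 3.85
tcp_pos: [0.4941, -0.2245, 0.0744]
orientation: [0.014, 3.14, -0.0]
contact_force: [-0.3, -0.2, 3.8]
grip_width: 0.0425
gripper_force: 51.3
t 3.85 tcp [ 0.4941 -0.2245  0.0744] shift [ 0.0009  0.0005 -0.1256] turn [-0.      0.0015 -0.0001] F [-0.3 -0.2  3.8] w 0.0425 q [ 0.1   0.61  0.28  2.04 -0.32  0.53  2.16]
```

Converted, -0.12 m is -4.8, 0.09 m is 3.6.

```bash
python3 drive.py '[{"trans": [0, 0, -1.6]}, {"trans": [0, 0, -3.2]}, {"trans": [0, 0, -4.8]}, {"trans": [0, 1.6, -4.8]}, {"trans": [0, 3.6, -4.8]}]'
python3 drive.py '[{"trans": [-0.16, 2, 0]}, {"trans": [-0.32, 4, 0]}, {"trans": [-0.48, 6, 0]}, {"trans": [-0.64, 8, 0]}, {"trans": [-0.8, 10, 0]}]'
python3 drive.py '[{"trans": [-0.16, 2, 0]}, {"trans": [-0.32, 4, 0]}, {"trans": [-0.48, 6, 0], "rot": [0, 0, 0.1]}, {"trans": [-0.72, 8, 0], "rot": [0, 0, 0.25]}, {"trans": [-0.96, 10, 0], "rot": [0, 0, 0.375]}]'
python3 -c "
from h import *
plan(.5385,.372,.092,-4.8)"
```

```text
clock: 4.35
tcp_pos: [0.4951, -0.1359, 0.1958]
orientation: [0.022, 3.137, -0.002]
contact_force: [0.5, 1.4, -1.8]
grip_width: 0.0429
gripper_force: 51.5
clock: 4.85
tcp_pos: [0.5163, 0.1166, 0.1942]
orientation: [0.014, 3.141, 0.0]
contact_force: [0.5, 0.3, -1.5]
grip_width: 0.0426
gripper_force: 51.5
clock: 5.35
tcp_pos: [0.5423, 0.3651, 0.194]
orientation: [0.133, 3.138, -0.0]
contact_force: [1.2, -0.0, -1.0]
grip_width: 0.0428
gripper_force: 51.5
t 5.35 tcp [0.5423 0.3651 0.194 ] shift [0.0044 0.0065 0.102 ] turn [-0.0002  0.0006 -0.001 ] F [ 1.2 -0.  -1. ] w 0.0428 q [-0.9   0.57  0.29  1.72 -0.2   0.88  0.97]
```

Converted, 0.102 m is 4.08, 0.09 m is 3.6.

```bash
python3 drive.py '[{"trans": [0.16, 0.28, 1.6]}, {"trans": [0.16, 0.28, 2.8]}, {"trans": [0.16, 0.28, 3.6]}, {"trans": [0.16, 0.28, 4.08]}, {"trans": [0.16, 0.28, 4.08]}]'
python3 drive.py '[{}, {}, {}, {"trans": [0, 0, -0.8]}, {"trans": [0, 0, -2.4]}]' 0.056
python3 drive.py '[{"trans": [0.4, -1.8, -0.8]}, {"trans": [0.4, -3.6, -1.6]}, {"trans": [0.4, -5.6, -1.6]}, {"trans": [0.4, -7.6, -1.6]}, {"trans": [0.4, -9.6, -1.6]}]' 0.062
python3 - <<'E'
from h import *
im,d=r.grab_frame('top');cv2.imwrite('pics/t2.png',cv2.resize(im[130:290,140:480],None,fx=2.3,fy=2.3))
for n,a,uv,ce,wh,an,m in blobs(im,r.camera_info('top')):
    if ce[1]<500 and ce[0]<600: print(n,round(a),np.round(ce,1),np.round(wh,1),round(an,1))
plan(.395,-.319,.2,-2.8)
E
```

```text
clock: 5.85
tcp_pos: [0.5385, 0.3697, 0.0904]
orientation: [-0.132, -3.137, 0.003]
contact_force: [-0.6, 0.2, -1.7]
grip_width: 0.0426
gripper_force: 51.5
clock: 6.35
tcp_pos: [0.5378, 0.3696, 0.1508]
orientation: [-0.131, -3.136, 0.005]
contact_force: [-0.4, 1.1, -0.1]
grip_width: 0.0558
gripper_force: 0.0
clock: 6.85
tcp_pos: [0.5093, 0.1304, 0.1935]
orientation: [0.131, 3.136, 0.002]
contact_force: [0.4, -0.1, -1.1]
grip_width: 0.062
gripper_force: 0.0
blue 62 [ 356.4 -663.4] [12.6 38.1] 5.2
blue 279 [417.6 -54.1] [68.7 41.8] 6.1
blue 279 [505.7 -47. ] [69.7 42.4] 4.5
green 272 [ 421.5 -137.1] [67.6 42. ] 5.4
green 189 [545.8 368.6] [43.3 45.4] 84.4
yellow 109 [ 337.1 -440.7] [14.  60.7] 10.6
yellow 258 [ 413.8 -318.8] [42.9 69.8] 87.2
yellow 298 [ 414.6 -224.9] [69.7 43.6] 2.2
t 6.9 tcp [0.5083 0.1202 0.1933] shift [ 0.0714 -0.448  -0.0051] turn [-0.0039  0.0014 -0.0454] F [-2.7 -8.4 -0.9] w 0.062 q [-0.63  0.38  0.34  2.04 -0.18  0.75  1.29]
```

View pics/t2.png

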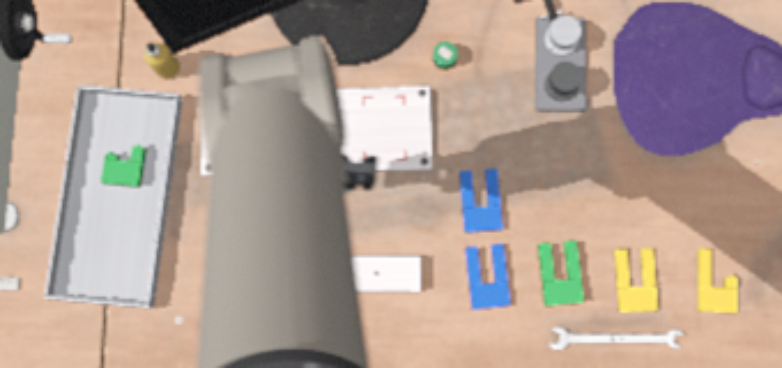

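```bash
python3 drive.py '[{"trans": [0.24, -1.96, 0]}, {"trans": [0.48, -3.92, 0]}, {"trans": [0.72, -5.88, 0], "rot": [0, 0, -0.05]}, {"trans": [0.96, -7.84, 0], "rot": [0, 0, -0.15]}, {"trans": [1.2, -9.8, 0], "rot": [0, 0, -0.225]}]'
python3 drive.py '[{"trans": [0.4, -1.8, 0]}, {"trans": [0.8, -3.6, 0]}, {"trans": [1.2, -5.4, 0]}, {"trans": [1.6, -7.2, 0]}, {"trans": [1.8, -7.92, 0]}]'
python3 drive.py '[{"trans": [0, 0, 1.2]}, {"trans": [0, 0, 2.4]}, {"trans": [0, 0, 3.6]}, {"trans": [0, 0, 3.6]}]'
python3 -c "
from h import *
plan(.394,-.319,.0745,-2.5)"
```

```text
clock: 7.4
tcp_pos: [0.4588, -0.1111, 0.1931]
orientation: [0.059, 3.138, 0.001]
contact_force: [1.1, -0.5, 0.9]
grip_width: 0.0618
gripper_force: 0.0
clock: 7.9
tcp_pos: [0.4048, -0.3103, 0.1933]
orientation: [0.07, 3.138, -0.004]
contact_force: [0.2, 0.6, 0.1]
grip_width: 0.0619
gripper_force: 0.0
clock: 8.3
tcp_pos: [0.405, -0.3045, 0.0998]
orientation: [-0.061, -3.138, -0.004]
contact_force: [-0.9, 0.1, 0.7]
grip_width: 0.0618
gripper_force: 0.0
t 8.3 tcp [ 0.405  -0.3045  0.0998] shift [ 0.0103 -0.015   0.0253] turn [ 0.0026 -0.0034  0.0048] F [-0.9  0.1  0.7] w 0.0618 q [ 0.25  0.53  0.34  2.12 -0.34  0.55  2.37]
```

Converted, 0.025 m is 1, -0.015 m is -0.6.

```bash
python3 drive.py '[{"trans": [0.4, -0.6, 0]}, {"trans": [0.4, -0.6, 0.6]}, {"trans": [0.4, -0.6, 1]}, {"trans": [0.4, -0.6, 1]}]'
python3 -c "
from h import *
plan(.394,-.319,.0745,-2.5)"
```

```text
clock: 8.7
tcp_pos: [0.396, -0.3198, 0.0771]
orientation: [0.06, 3.14, 0.001]
contact_force: [0.5, 0.7, -0.6]
grip_width: 0.0619
gripper_force: 0.0
t 8.7 tcp [ 0.396  -0.3198  0.0771] shift [0.002  0.0007 0.0026] turn [0.0008 0.0007 0.0052] F [ 0.5  0.7 -0.6] w 0.0619 q [ 0.31  0.57  0.31  2.12 -0.36  0.5   2.43]
```

Units first: shifts go in units of 25 mm and turns go in units of 0.2 rad. So 0.002 m is 0.08, 0.001 m is 0.04.

```bash
python3 drive.py '[{"trans": [0.04, 0, 0.08]}, {"trans": [0.04, 0, 0.08]}]' 
python3 drive.py '[{}, {}, {}, {}, {}]' 0.02 50
python3 drive.py '[{"trans": [0, 0, -1.6]}, {"trans": [0, 0, -3.2]}, {"trans": [0, 0, -4.8]}, {"trans": [-0.8, 1.6, -4.8]}, {"trans": [-1.6, 3.2, -4.8]}]'
python3 -c "
from h import *
plan(.47,.05,.194,-2.5)"
```

```text
clock: 8.9
tcp_pos: [0.395, -0.32, 0.0755]
orientation: [0.06, 3.14, 0.0]
contact_force: [-0.5, -0.5, -0.6]
grip_width: 0.0619
gripper_force: 0.0
clock: 9.4
tcp_pos: [0.395, -0.3201, 0.0758]
orientation: [0.061, 3.139, 0.0]
contact_force: [-1.9, 1.5, 7.1]
grip_width: 0.0415
gripper_force: 49.5
clock: 9.9
tcp_pos: [0.4385, -0.2421, 0.197]
orientation: [0.067, 3.136, -0.002]
contact_force: [1.0, 0.5, -0.7]
grip_width: 0.0418
gripper_force: 50.9
t 9.9 tcp [ 0.4385 -0.2421  0.197 ] shift [-0.0191  0.2932  0.0028] turn [-0.001   0.0049  0.0011] F [ 1.   0.5 -0.7] w 0.0418 q [ 0.02  0.35  0.43  2.09 -0.22  0.74  2.12]
```

```bash
python3 drive.py '[{"trans": [-0.16, 1.96, 0]}, {"trans": [-0.32, 3.92, 0]}, {"trans": [-0.48, 5.88, 0]}, {"trans": [-0.64, 7.84, 0]}, {"trans": [-0.8, 9.8, 0]}]'
python3 drive.py '[{"trans": [0, 2, 0]}, {"trans": [0.04, 4, 0]}, {"trans": [0.12, 6, 0]}, {"trans": [0.2, 8, 0], "rot": [0, 0, 0.1]}, {"trans": [0.32, 10, 0], "rot": [0, 0, 0.2]}]'
python3 drive.py '[{"trans": [0, 2, 0]}, {"trans": [0.2, 4, 0]}, {"trans": [0.4, 4.8, 0]}, {"trans": [0.4, 4.8, 0]}]'
python3 -c "
from h import *
plan(.439,.380,.09,-4.8)"
```

```text
clock: 10.4
tcp_pos: [0.467, 0.0043, 0.1955]
orientation: [0.061, 3.139, 0.001]
contact_force: [0.8, -0.5, -0.8]
grip_width: 0.0414
gripper_force: 50.9
clock: 10.9
tcp_pos: [0.4686, 0.2543, 0.1955]
orientation: [0.125, 3.138, 0.001]
contact_force: [0.8, 0.1, -0.5]
grip_width: 0.0414
gripper_force: 50.9
clock: 11.3
tcp_pos: [0.4666, 0.377, 0.1949]
orientation: [0.114, 3.139, 0.003]
contact_force: [0.1, -0.9, 0.2]
grip_width: 0.0417
gripper_force: 50.9
t 11.3 tcp [0.4666 0.377  0.1949] shift [0.0277 0.0008 0.1049] turn [0.0016 0.0003 0.0113] F [ 0.1 -0.9  0.2] w 0.0417 q [-0.99  0.49  0.27  1.85 -0.17  0.82  0.87]
```

Converted, 0.105 m is 4.2, 0.09 m is 3.6.

```bash
python3 drive.py '[{"trans": [1.12, 0.04, 0.8]}, {"trans": [1.12, 0.04, 2.4]}, {"trans": [1.12, 0.04, 3.6]}, {"trans": [1.12, 0.04, 4.2]}, {"trans": [1.12, 0.04, 4.2]}]'
python3 drive.py '[{}, {}, {}, {"trans": [0, 0, -0.8]}, {"trans": [0, 0, -2.4]}]' 0.056
python3 drive.py '[{"trans": [-0.4, -1.8, -0.8]}, {"trans": [-0.8, -3.6, -1.6]}, {"trans": [-1.2, -5.6, -1.6]}, {"trans": [-1.6, -7.6, -1.6]}, {"trans": [-2, -9.4, -1.6]}]' 0.062
python3 - <<'E'
from h import *
im,d=r.grab_frame('top')
for n,a,uv,ce,wh,an,m in blobs(im,r.camera_info('top')):
    if ce[1]<500 and ce[0]<600: print(n,round(a),np.round(ce,1),np.round(wh,1),round(an,1))
plan(.502,-.047,.19,4.4)
E
```

```text
clock: 11.8
tcp_pos: [0.4402, 0.3737, 0.0885]
orientation: [-0.126, -3.138, 0.006]
contact_force: [-0.2, 0.1, -0.3]
grip_width: 0.0418
gripper_force: 50.9
clock: 12.3
tcp_pos: [0.4394, 0.3749, 0.1493]
orientation: [-0.123, -3.137, 0.005]
contact_force: [0.2, 0.7, 0.6]
grip_width: 0.0563
gripper_force: 0.0
clock: 12.8
tcp_pos: [0.4722, 0.1358, 0.1915]
orientation: [0.123, 3.136, 0.002]
contact_force: [1.2, 0.1, -0.2]
grip_width: 0.0621
gripper_force: 0.0
blue 62 [ 356.4 -663.4] [12.6 38.1] 5.0
blue 278 [417.6 -54.1] [68.7 41.7] 6.0
blue 275 [505.7 -46.7] [69.9 41.9] 4.2
green 272 [ 421.4 -137.1] [67.7 42. ] 5.4
green 190 [545.7 368.5] [43.5 45.3] 84.5
yellow 108 [ 337.1 -440.7] [14.5 60.6] 10.1
yellow 300 [ 414.6 -224.9] [69.8 43.6] 2.3
yellow 219 [460.7 373.4] [41.9 68.3] 86.8
t 12.85 tcp [0.4729 0.1265 0.1914] shift [-0.0444 -0.1703  0.002 ] turn [-0.0031  0.0028 -0.1658] F [ 0.9 -7.2  0.6] w 0.0617 q [-0.67  0.34  0.33  2.11 -0.16  0.71  1.25]
```

Converted, -0.166 m is -6.64, -0.047 m is -1.88, -0.166 rad is -0.83.

```bash
python3 drive.py '[{"trans": [-0.48, -1.8, 0], "rot": [0, 0, -0.2]}, {"trans": [-0.96, -3.6, 0], "rot": [0, 0, -0.4]}, {"trans": [-1.4, -5.2, 0], "rot": [0, 0, -0.6]}, {"trans": [-1.88, -6.64, 0.8], "rot": [0, 0, -0.83]}, {"trans": [-1.88, -6.64, 2.4], "rot": [0, 0, -0.83]}]'
python3 drive.py '[{"trans": [0, 0, 0.8]}, {"trans": [0, 0, 1.2]}, {"trans": [0, 0, 1.2]}]'
python3 -c "
from h import *
plan(.505,-.047,.077,4.3)"
```

```text
clock: 13.35
tcp_pos: [0.5095, -0.0374, 0.1331]
orientation: [-0.126, 3.128, -0.003]
contact_force: [-0.3, 0.9, -0.4]
grip_width: 0.0622
gripper_force: 0.0
clock: 13.65
tcp_pos: [0.5055, -0.0312, 0.0997]
orientation: [0.137, -3.138, -0.0]
contact_force: [0.2, 0.3, 0.3]
grip_width: 0.0621
gripper_force: 0.0
t 13.65 tcp [ 0.5055 -0.0312  0.0997] shift [ 0.0019 -0.0156  0.0227] turn [ 0.0001 -0.0002  0.0124] F [0.2 0.3 0.3] w 0.0621 q [-0.27  0.52  0.26  2.12 -0.25  0.53  1.83]
```

Converted, 0.023 m is 0.92, -0.016 m is -0.64, 0.012 rad is 0.06.

```bash
python3 drive.py '[{"trans": [0.08, -0.64, 0], "rot": [0, 0, 0.06]}, {"trans": [0.08, -0.64, 0.6], "rot": [0, 0, 0.06]}, {"trans": [0.08, -0.64, 0.92], "rot": [0, 0, 0.06]}, {"trans": [0.08, -0.64, 0.92], "rot": [0, 0, 0.06]}]'
python3 -c "
from h import *
plan(.505,-.047,.077,4.3)"
python3 drive.py '[{}, {}, {}, {}, {}]' 0.02 50
python3 drive.py '[{"trans": [0, 0, -1.6]}, {"trans": [0, 0, -3.2]}, {"trans": [0, 0, -3.2]}, {"trans": [0, 0, -3.2]}]'
python3 -c "
from h import *
plan(.590,.066,.12,2)"
```

```text
clock: 14.05
tcp_pos: [0.5053, -0.047, 0.0773]
orientation: [-0.12, 3.139, 0.001]
contact_force: [-0.4, 0.5, 0.8]
grip_width: 0.062
gripper_force: 0.0
t 14.05 tcp [ 0.5053 -0.047   0.0773] shift [0.0003 0.     0.0003] turn [0.0004 0.0008 0.0011] F [-0.4  0.5  0.8] w 0.062 q [-0.22  0.56  0.24  2.12 -0.27  0.49  1.87]
clock: 14.55
tcp_pos: [0.5057, -0.0472, 0.0782]
orientation: [-0.119, 3.137, 0.001]
contact_force: [-0.9, 0.4, 5.7]
grip_width: 0.042
gripper_force: 49.9
clock: 14.95
tcp_pos: [0.5057, -0.0473, 0.1584]
orientation: [-0.119, 3.136, 0.001]
contact_force: [-0.6, -1.5, -1.3]
grip_width: 0.0416
gripper_force: 51.5
t 14.95 tcp [ 0.5057 -0.0473  0.1584] shift [-0.0924  0.1065  0.0388] turn [0.0004 0.0038 0.0409] F [-0.6 -1.5 -1.3] w 0.0416 q [-0.29  0.42  0.31  2.09 -0.21  0.66  1.82]
```

Converted, 0.106 m is 4.24, -0.092 m is -3.68, 0.041 rad is 0.205.

```bash
python3 drive.py '[{"trans": [-1.2, 1.4, 0], "rot": [0, 0, 0.1]}, {"trans": [-2.4, 2.8, 0], "rot": [0, 0, 0.2]}, {"trans": [-3.68, 4.24, 0], "rot": [0, 0, 0.205]}, {"trans": [-3.68, 4.24, 1.2], "rot": [0, 0, 0.205]}, {"trans": [-3.68, 4.24, 1.2], "rot": [0, 0, 0.205]}]'
python3 -c "
from h import *
plan(.590,.066,.091,2)"
```

```text
clock: 15.45
tcp_pos: [0.5866, 0.0669, 0.123]
orientation: [0.059, -3.135, 0.001]
contact_force: [-0.5, -1.3, -1.0]
grip_width: 0.0421
gripper_force: 51.5
t 15.45 tcp [0.5866 0.0669 0.123 ] shift [-0.0036 -0.001   0.032 ] turn [-0.0008 -0.0065  0.003 ] F [-0.5 -1.3 -1. ] w 0.0421 q [-0.44  0.58  0.29  1.91 -0.25  0.69  1.61]
```

Converted, 0.03 m is 1.2, 0.022 m is 0.88.

```bash
python3 drive.py '[{"trans": [-0.12, -0.04, 0.4]}, {"trans": [-0.12, -0.04, 0.88]}, {"trans": [-0.12, -0.04, 1.2]}, {"trans": [-0.12, -0.04, 1.2]}, {"trans": [-0.12, -0.04, 1.2]}]'
python3 -c "
from h import *
plan(.590,.066,.091,2)"
```

```text
clock: 15.95
tcp_pos: [0.592, 0.0636, 0.0974]
orientation: [-0.053, 3.14, 0.0]
contact_force: [0.0, -0.4, 0.0]
grip_width: 0.0424
gripper_force: 51.5
t 15.95 tcp [0.592  0.0636 0.0974] shift [0.0019 0.0024 0.0064] turn [ 0.      0.001  -0.0014] F [ 0.  -0.4  0. ] w 0.0424 q [-0.42  0.63  0.27  1.91 -0.27  0.64  1.63]
```

Converted, 0.006 m is 0.24, 0.005 m is 0.2.

```bash
python3 drive.py '[{"trans": [0.08, 0.08, 0.2]}, {"trans": [0.08, 0.08, 0.24]}, {"trans": [0.08, 0.08, 0.24]}]'
python3 drive.py '[{}, {}, {}, {"trans": [0, 0, -0.8]}, {"trans": [0, 0, -2.4]}]' 0.062
python3 drive.py '[{"trans": [1.2, -1.4, -0.8]}, {"trans": [2.4, -2.8, -1.2]}, {"trans": [3.6, -4, -1.2]}, {"trans": [4.8, -5.2, -1.2]}, {"trans": [4.8, -5.2, -1.2]}]'
python3 - <<'E'
from h import *
im,d=r.grab_frame('top')
c=r.camera_info('top')
print([(n,round(a),np.round(ce,1),np.round(wh,1),round(an,1)) for n,a,uv,ce,wh,an,m in blobs(im,c,base=.012) if n=='blue' and ce[0]>480 and ce[0]<600])
plan(.425,-.0535,.19,6)
E
```

```text
clock: 16.25
tcp_pos: [0.5898, 0.0662, 0.0912]
orientation: [-0.054, 3.14, 0.0]
contact_force: [-0.6, 0.1, 0.1]
grip_width: 0.0418
gripper_force: 51.5
clock: 16.75
tcp_pos: [0.588, 0.0658, 0.1494]
orientation: [0.054, -3.136, 0.002]
contact_force: [0.9, -0.3, 0.2]
grip_width: 0.062
gripper_force: 0.0
clock: 17.25
tcp_pos: [0.47, -0.0726, 0.1812]
orientation: [0.042, -3.139, 0.001]
contact_force: [-0.1, -0.2, 1.3]
grip_width: 0.0623
gripper_force: 0.0
[('blue', 252, array([589.2,  65.9]), array([69.6, 41. ]), 2.4)]
t 17.3 tcp [ 0.4725 -0.0703  0.1814] shift [ 0.047   0.0182 -0.0086] turn [ 0.      0.0004 -0.0755] F [ 0.2 -0.2  0.4] w 0.0619 q [-0.28  0.34  0.36  2.15 -0.19  0.68  1.8 ]
```

Converted, 0.075 m is 3, 0.05 m is 2, -0.075 rad is -0.375.

```bash
python3 drive.py '[{"trans": [1, 0.4, 0], "rot": [0, 0, -0.2]}, {"trans": [1.88, 0.72, 0.8], "rot": [0, 0, -0.375]}, {"trans": [1.88, 0.72, 2], "rot": [0, 0, -0.375]}, {"trans": [1.88, 0.72, 3], "rot": [0, 0, -0.375]}, {"trans": [1.88, 0.72, 3], "rot": [0, 0, -0.375]}]'
python3 -c "
from h import *
plan(.4255,-.0535,.078,6)"
```

```text
clock: 17.8
tcp_pos: [0.4262, -0.0506, 0.1041]
orientation: [0.174, -3.134, -0.0]
contact_force: [0.2, -0.4, 0.5]
grip_width: 0.0619
gripper_force: 0.0
t 17.8 tcp [ 0.4262 -0.0506  0.1041] shift [ 0.001  -0.0028  0.0261] turn [ 0.0004 -0.0031  0.0061] F [ 0.2 -0.4  0.5] w 0.0619 q [-0.25  0.43  0.27  2.29 -0.25  0.46  1.9 ]
```

```bash
python3 drive.py '[{"trans": [0.04, -0.12, 0.4]}, {"trans": [0.04, -0.12, 0.72]}, {"trans": [0.04, -0.12, 1.04]}, {"trans": [0.04, -0.12, 1.04]}]'
python3 -c "
from h import *
plan(.4255,-.0535,.078,6)"
```

```text
clock: 18.2
tcp_pos: [0.4261, -0.0547, 0.0796]
orientation: [-0.171, 3.137, 0.0]
contact_force: [-0.4, -0.4, 0.7]
grip_width: 0.0619
gripper_force: 0.0
t 18.2 tcp [ 0.4261 -0.0547  0.0796] shift [0.0005 0.0013 0.0016] turn [0.0001 0.0003 0.0043] F [-0.4 -0.4  0.7] w 0.0619 q [-0.21  0.48  0.23  2.29 -0.28  0.39  1.94]
```

Converted, 0.001 m is 0.04.

```bash
python3 drive.py '[{"trans": [0, 0.04, 0.04]}, {"trans": [0, 0.04, 0.04]}]' 
python3 drive.py '[{}, {}, {}, {}, {}]' 0.02 50
python3 drive.py '[{"trans": [0, 0, -1.6]}, {"trans": [0, 0, -3.2]}, {"trans": [-0.8, 0, -3.2]}, {"trans": [-2.4, 0.8, -3.2]}, {"trans": [-2.4, 0.8, -3.2]}]'
python3 -c "
from h import *
plan(.598,.066,.14,2)"
```

```text
clock: 18.4
tcp_pos: [0.4263, -0.0536, 0.0793]
orientation: [-0.171, 3.135, 0.0]
contact_force: [-1.6, 0.3, -0.4]
grip_width: 0.0617
gripper_force: 0.0
clock: 18.9
tcp_pos: [0.4263, -0.0537, 0.0798]
orientation: [-0.171, 3.135, 0.001]
contact_force: [-1.9, 0.6, 9.8]
grip_width: 0.0416
gripper_force: 49.2
clock: 19.4
tcp_pos: [0.4886, -0.0238, 0.1605]
orientation: [-0.178, 3.128, 0.002]
contact_force: [0.0, -0.3, -0.7]
grip_width: 0.0413
gripper_force: 51.0
t 19.4 tcp [ 0.4886 -0.0238  0.1605] shift [-0.1187  0.0768  0.0216] turn [0.0011 0.0082 0.079 ] F [ 0.  -0.3 -0.7] w 0.0413 q [-0.35  0.39  0.33  2.14 -0.21  0.64  1.81]
```

Converted, -0.08 m is -3.2, 0.077 m is 3.08, 0.079 rad is 0.395.

```bash
python3 drive.py '[{"trans": [-1.6, 1.04, 0], "rot": [0, 0, 0.2]}, {"trans": [-3.2, 2.08, 0], "rot": [0, 0, 0.395]}, {"trans": [-4.72, 3.08, 0], "rot": [0, 0, 0.395]}, {"trans": [-4.72, 3.08, 0.8], "rot": [0, 0, 0.395]}, {"trans": [-4.72, 3.08, 0.8], "rot": [0, 0, 0.395]}]'
python3 drive.py '[{"trans": [0, 0, 0.4]}, {"trans": [0, 0, 0.6]}, {"trans": [0, 0, 0.6]}]'
python3 -c "
from h import *
plan(.5975,.066,.106,2)"
```

```text
clock: 19.9
tcp_pos: [0.5911, 0.0632, 0.137]
orientation: [0.051, -3.138, 0.001]
contact_force: [-0.3, -0.4, -1.6]
grip_width: 0.0416
gripper_force: 51.0
clock: 20.2
tcp_pos: [0.5914, 0.0611, 0.1238]
orientation: [0.045, -3.141, 0.0]
contact_force: [0.5, 0.7, -1.1]
grip_width: 0.0414
gripper_force: 51.0
t 20.2 tcp [0.5914 0.0611 0.1238] shift [-0.0062  0.0047  0.0178] turn [-0.0003 -0.0006 -0.0061] F [ 0.5  0.7 -1.1] w 0.0414 q [-0.44  0.59  0.31  1.9  -0.27  0.69  1.63]
```

Converted, 0.018 m is 0.72, 0.017 m is 0.68, -0.006 rad is -0.03.

```bash
python3 drive.py '[{"trans": [-0.24, 0.2, 0], "rot": [0, 0, -0.03]}, {"trans": [-0.24, 0.2, 0.4], "rot": [0, 0, -0.03]}, {"trans": [-0.24, 0.2, 0.68], "rot": [0, 0, -0.03]}, {"trans": [-0.24, 0.2, 0.72], "rot": [0, 0, -0.03]}, {"trans": [-0.24, 0.2, 0.72], "rot": [0, 0, -0.03]}]'
python3 -c "
from h import *
plan(.5975,.066,.104,2)"
```

```text
clock: 20.7
tcp_pos: [0.5979, 0.0671, 0.1057]
orientation: [0.057, -3.141, 0.0]
contact_force: [-0.6, -0.1, -0.5]
grip_width: 0.0416
gripper_force: 51.0
t 20.7 tcp [0.5979 0.0671 0.1057] shift [ 0.0004 -0.001   0.0017] turn [-0.0003 -0.0002  0.0011] F [-0.6 -0.1 -0.5] w 0.0416 q [-0.44  0.63  0.3   1.89 -0.28  0.67  1.64]
```

```bash
python3 drive.py '[{"trans": [0, -0.04, 0.04]}, {"trans": [0, -0.04, 0.06]}, {"trans": [0, -0.04, 0.06]}]'
python3 drive.py '[{}, {}, {}, {"trans": [0, 0, -0.8]}, {"trans": [0, 0, -2.4]}]' 0.062
python3 drive.py '[{"trans": [1.2, -1.4, 0]}, {"trans": [2.4, -2.8, 0]}, {"trans": [3.2, -4.4, 0]}, {"trans": [3.6, -6.2, 0]}, {"trans": [4, -8, 0]}]'
python3 - <<'E'
from h import *
im,d=r.grab_frame('top')
c=r.camera_info('top')
print([(n,round(a),np.round(ce,1),np.round(wh,1),round(an,1)) for n,a,uv,ce,wh,an,m in blobs(im,c,base=.024) if n=='blue' and ce[0]>480 and ce[0]<610])
print([(n,round(a),np.round(ce,1),np.round(wh,1),round(an,1)) for n,a,uv,ce,wh,an,m in blobs(im,c) if n!='blue' and ce[0]<600])
cv2.imwrite('pics/t3.png',cv2.resize(im[150:210,220:340],None,fx=6,fy=6,interpolation=cv2.INTER_CUBIC))
plan(.417,-.225,.19,2)
E
```

```text
clock: 21.0
tcp_pos: [0.5984, 0.0661, 0.1049]
orientation: [-0.057, 3.14, 0.0]
contact_force: [-0.9, 0.5, -1.1]
grip_width: 0.0413
gripper_force: 51.0
clock: 21.5
tcp_pos: [0.5963, 0.0661, 0.1628]
orientation: [0.057, -3.136, 0.002]
contact_force: [1.0, -0.1, 0.6]
grip_width: 0.062
gripper_force: 0.0
clock: 22.0
tcp_pos: [0.5049, -0.1385, 0.1651]
orientation: [-0.058, 3.139, 0.001]
contact_force: [0.9, 0.4, 1.1]
grip_width: 0.0621
gripper_force: 0.0
[('blue', 269, array([587.8,  65.6]), array([70.8, 40.4]), 1.7)]
[('green', 190, array([545.7, 368.6]), array([43.4, 45.3]), 84.5), ('yellow', 107, array([ 337.1, -440.7]), array([14. , 61.1]), 10.7), ('yellow', 220, array([460.7, 373.2]), array([41.9, 68.2]), 86.4)]
t 22.05 tcp [ 0.5026 -0.1479  0.1656] shift [ 0.0876 -0.0749 -0.0242] turn [-0.005   0.0016 -0.0085] F [-2.  -6.9  1. ] w 0.062 q [-0.13  0.43  0.37  2.05 -0.23  0.69  1.98]
```

View pics/t3.png

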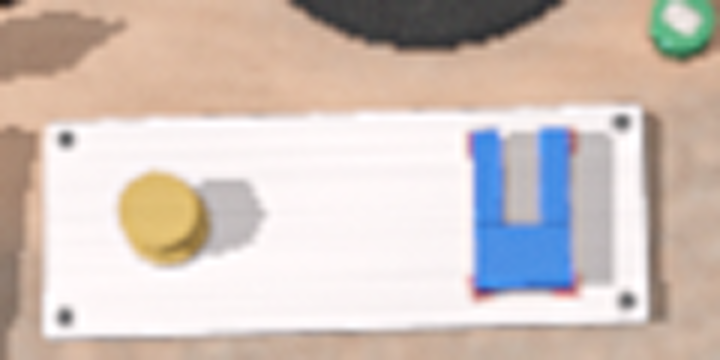

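Converted, 0.088 m is 3.52, -0.075 m is -3, -0.009 rad is -0.045.

```bash
python3 drive.py '[{"trans": [1.2, -1.04, 0]}, {"trans": [2.4, -2, 0]}, {"trans": [3.52, -3, 0.8], "rot": [0, 0, -0.045]}, {"trans": [3.52, -3, 2], "rot": [0, 0, -0.045]}, {"trans": [3.52, -3, 2.4], "rot": [0, 0, -0.045]}]'
python3 drive.py '[{}, {}]' 
python3 -c "
from h import *
plan(.416,-.225,.078,2.2)"
```

```text
clock: 22.55
tcp_pos: [0.4189, -0.2156, 0.1031]
orientation: [0.067, -3.139, -0.001]
contact_force: [0.6, 0.6, 0.1]
grip_width: 0.0617
gripper_force: 0.0
clock: 22.75
tcp_pos: [0.4215, -0.2149, 0.1051]
orientation: [-0.073, 3.139, 0.0]
contact_force: [0.1, -0.2, 0.2]
grip_width: 0.0619
gripper_force: 0.0
t 22.75 tcp [ 0.4215 -0.2149  0.1051] shift [ 0.006  -0.0099  0.0271] turn [0.     0.0017 0.0083] F [ 0.1 -0.2  0.2] w 0.0619 q [ 0.08  0.48  0.31  2.19 -0.3   0.51  2.24]
```

Converted, 0.027 m is 1.08, 0.015 m is 0.6, 0.008 rad is 0.04.

```bash
python3 drive.py '[{"trans": [0.24, -0.4, 0], "rot": [0, 0, 0.04]}, {"trans": [0.24, -0.4, 0.6], "rot": [0, 0, 0.04]}, {"trans": [0.24, -0.4, 1.08], "rot": [0, 0, 0.04]}, {"trans": [0.24, -0.4, 1.08], "rot": [0, 0, 0.04]}, {"trans": [0.24, -0.4, 1.08], "rot": [0, 0, 0.04]}]'
python3 -c "
from h import *
plan(.416,-.225,.0775,2.2)"
```

```text
clock: 23.25
tcp_pos: [0.4149, -0.2257, 0.0777]
orientation: [-0.058, 3.14, 0.0]
contact_force: [-0.3, -0.7, -0.6]
grip_width: 0.0617
gripper_force: 0.0
t 23.25 tcp [ 0.4149 -0.2257  0.0777] shift [-0.0011  0.0006  0.0002] turn [ 0.0002  0.0007 -0.0012] F [-0.3 -0.7 -0.6] w 0.0617 q [ 0.14  0.53  0.28  2.2  -0.33  0.45  2.29]
```

```bash
python3 drive.py '[{}, {}, {}, {}, {}]' 0.02 50
python3 drive.py '[{"trans": [0, 0, -1.6]}, {"trans": [0, 0, -3.2]}, {"trans": [-0.8, 0.8, -4]}, {"trans": [-2, 2.4, -4]}, {"trans": [-2, 2.4, -4]}]'
python3 -c "
from h import *
plan(.588,.066,.15,2)"
```

```text
clock: 23.75
tcp_pos: [0.4169, -0.2266, 0.0801]
orientation: [-0.057, 3.135, -0.002]
contact_force: [-1.9, 2.4, 24.4]
grip_width: 0.0199
gripper_force: 12.5
clock: 24.25
tcp_pos: [0.4672, -0.1581, 0.1791]
orientation: [-0.073, 3.134, 0.003]
contact_force: [0.5, 0.3, -0.4]
grip_width: 0.0202
gripper_force: 0.0
t 24.25 tcp [ 0.4672 -0.1581  0.1791] shift [-0.1309  0.2182  0.0303] turn [0.0018 0.0065 0.0116] F [ 0.5  0.3 -0.4] w 0.0202 q [-0.11  0.37  0.38  2.12 -0.22  0.69  2.03]
```

Converted, 0.25 m is 10, 0.2 m is 8.

```bash
python3 drive.py '[{"trans": [0, 2, 0]}, {"trans": [0, 4, 0]}, {"trans": [0, 6, 0]}, {"trans": [0, 8, 0]}, {"trans": [0, 10, 0]}]' 0.062
python3 - <<'E'
from h import *
im,d=r.grab_frame('top');im2,d2=r.grab_frame('side')
c=r.camera_info('top')
print([(n,round(a),np.round(ce,1),np.round(wh,1),round(an,1)) for n,a,uv,ce,wh,an,m in blobs(im,c) if ce[0]<600])
cv2.imwrite('pics/t4.png',np.hstack([cv2.resize(im[195:275,325:475],(600,320),interpolation=cv2.INTER_CUBIC)]))
E
```

```text
clock: 24.75
tcp_pos: [0.4527, 0.088, 0.178]
orientation: [-0.059, 3.139, 0.001]
contact_force: [0.6, -0.7, -0.2]
grip_width: 0.062
gripper_force: 0.0
[('blue', 62, array([ 356.4, -663.4]), array([12.5, 38.1]), 5.2), ('blue', 78, array([594.4,  51.5]), array([71.1, 11.5]), 1.8), ('green', 272, array([ 421.8, -137.1]), array([68.2, 42. ]), 5.4), ('green', 190, array([545.8, 368.5]), array([43.4, 45.4]), 84.4), ('yellow', 108, array([ 337.2, -440.7]), array([14.4, 61.1]), 10.3), ('yellow', 297, array([ 413.3, -215.6]), array([69.1, 43.5]), 3.5), ('yellow', 218, array([460.7, 373.2]), array([41.9, 68.2]), 86.5)]
```

View pics/t4.png

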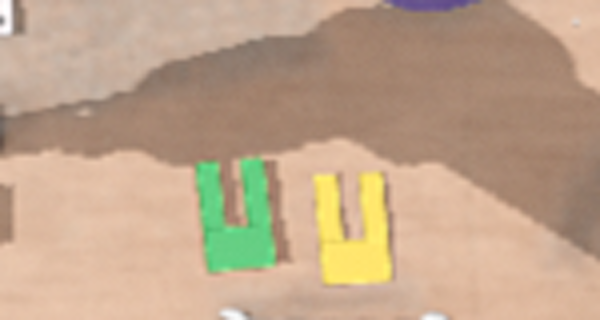

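```bash
python3 drive.py '[{"trans": [0, -2, 0]}, {"trans": [0, -4, 0]}, {"trans": [0.4, -6, 0]}, {"trans": [0.8, -8, 0]}, {"trans": [1.2, -10, 0]}]'
python3 drive.py '[{"trans": [0.8, -1.6, 0.8]}, {"trans": [0.8, -2, 2]}, {"trans": [0.8, -2, 3.2]}, {"trans": [0.8, -2, 3.2]}, {"trans": [0.8, -2, 3.2]}]' 
python3 -c "
from h import *
plan(.415,-.2156,.0725,3)"
```

```text
clock: 25.35
tcp_pos: [0.4322, -0.1642, 0.1779]
orientation: [-0.059, 3.14, 0.0]
contact_force: [1.6, 0.5, 0.2]
grip_width: 0.0618
gripper_force: 0.0
clock: 25.85
tcp_pos: [0.4146, -0.2128, 0.0978]
orientation: [0.058, -3.141, -0.001]
contact_force: [-0.2, -0.2, 0.0]
grip_width: 0.0619
gripper_force: 0.0
t 25.85 tcp [ 0.4146 -0.2128  0.0978] shift [-0.0003 -0.0028  0.0253] turn [ 0.0005 -0.0003 -0.0153] F [-0.2 -0.2  0. ] w 0.0619 q [ 0.08  0.49  0.32  2.21 -0.32  0.49  2.26]
```

Converted, 0.025 m is 1, 0.02 m is 0.8, -0.015 rad is -0.075.

```bash
python3 drive.py '[{"trans": [0, -0.12, 0.4], "rot": [0, 0, -0.075]}, {"trans": [0, -0.12, 0.8], "rot": [0, 0, -0.075]}, {"trans": [0, -0.12, 1], "rot": [0, 0, -0.075]}, {"trans": [0, -0.12, 1], "rot": [0, 0, -0.075]}, {"trans": [0, -0.12, 1], "rot": [0, 0, -0.075]}]'
python3 drive.py '[{}, {}, {}, {}, {}]' 0.03 50
python3 -c "
from h import *
plan(.415,-.2156,.0725,3)"
```

```text
clock: 26.35
tcp_pos: [0.4151, -0.2156, 0.0726]
orientation: [-0.082, 3.14, 0.0]
contact_force: [0.1, 0.1, -0.0]
grip_width: 0.0619
gripper_force: 0.0
clock: 26.85
tcp_pos: [0.4153, -0.2158, 0.0732]
orientation: [-0.082, 3.139, 0.0]
contact_force: [-1.1, 0.7, 6.3]
grip_width: 0.042
gripper_force: 50.0
t 26.85 tcp [ 0.4153 -0.2158  0.0732] shift [0.0003 0.0002 0.0007] turn [ 0.      0.0017 -0.0002] F [-1.1  0.7  6.3] w 0.042 q [ 0.12  0.54  0.28  2.21 -0.35  0.43  2.3 ]
```

```bash
python3 drive.py '[{"trans": [0, 0, -1.6]}, {"trans": [0, 0, -3.2]}, {"trans": [-0.8, 0.8, -4]}, {"trans": [-2, 2.4, -4]}, {"trans": [-3.2, 4, -4]}]'
python3 -c "
from h import *
plan(.5895,.066,.15,2)"
```

```text
clock: 27.35
tcp_pos: [0.4908, -0.1111, 0.1741]
orientation: [-0.078, 3.137, -0.0]
contact_force: [1.8, 1.0, -0.4]
grip_width: 0.042
gripper_force: 51.7
t 27.35 tcp [ 0.4908 -0.1111  0.1741] shift [-0.1073  0.172   0.0245] turn [-0.0002  0.004   0.0147] F [ 1.8  1.  -0.4] w 0.042 q [-0.22  0.39  0.39  2.1  -0.23  0.69  1.94]
```

Converted, 0.165 m is 6.6, 0.123 m is 4.92, 0.015 rad is 0.075.

```bash
python3 drive.py '[{"trans": [-1, 1.64, 0]}, {"trans": [-2, 3.28, 0]}, {"trans": [-3, 4.92, 0]}, {"trans": [-4, 6.6, 0], "rot": [0, 0, 0.075]}, {"trans": [-4, 6.6, 1], "rot": [0, 0, 0.075]}]'
python3 drive.py '[{}, {"trans": [0, 0, 0.4]}, {"trans": [0, 0, 0.4]}]'
python3 -c "
from h import *
plan(.5895,.066,.1105,2)"
```

```text
clock: 27.85
tcp_pos: [0.5858, 0.0676, 0.1502]
orientation: [-0.074, 3.131, 0.009]
contact_force: [0.5, 0.9, -0.6]
grip_width: 0.0422
gripper_force: 51.7
clock: 28.15
tcp_pos: [0.5801, 0.0567, 0.1372]
orientation: [0.055, -3.141, 0.001]
contact_force: [0.3, -0.1, -0.6]
grip_width: 0.0425
gripper_force: 51.6
t 28.15 tcp [0.5801 0.0567 0.1372] shift [-0.0097  0.009   0.0267] turn [-0.0008 -0.0006  0.    ] F [ 0.3 -0.1 -0.6] w 0.0425 q [-0.46  0.56  0.34  1.93 -0.28  0.7   1.65]
```

```bash
python3 drive.py '[{"trans": [-0.38, 0.36, 0]}, {"trans": [-0.38, 0.36, 0]}, {"trans": [-0.38, 0.36, 0.6]}, {"trans": [-0.38, 0.36, 0.96]}, {"trans": [-0.38, 0.36, 0.96]}]'
python3 -c "
from h import *
plan(.5895,.066,.1105,2)"
```

```text
clock: 28.65
tcp_pos: [0.5887, 0.0673, 0.1117]
orientation: [0.058, -3.138, 0.001]
contact_force: [-0.8, -0.4, -1.5]
grip_width: 0.042
gripper_force: 51.7
t 28.65 tcp [0.5887 0.0673 0.1117] shift [-0.0007 -0.0014  0.0012] turn [-0.0007 -0.0027  0.0021] F [-0.8 -0.4 -1.5] w 0.042 q [-0.46  0.61  0.32  1.91 -0.3   0.67  1.65]
```

```bash
python3 drive.py '[{"trans": [-0.02, -0.04, 0.04]}, {"trans": [-0.02, -0.04, 0.072]}, {"trans": [-0.02, -0.04, 0.072]}]'
python3 drive.py '[{}, {}, {}, {"trans": [0, 0, -0.8]}, {"trans": [0, 0, -2.4]}]' 0.062
python3 drive.py '[{"trans": [1.6, -0.8, -0.4]}, {"trans": [3.2, -1.6, -0.4]}, {"trans": [4, -3.2, -0.4]}, {"trans": [4.4, -4.8, -0.4]}, {"trans": [4.4, -6.4, -0.4]}]' 0.07
python3 - <<'E'
from h import *
im,d=r.grab_frame('top');im2,d2=r.grab_frame('side')
c=r.camera_info('top')
print([(n,round(a),np.round(ce,1),np.round(wh,1),round(an,1)) for n,a,uv,ce,wh,an,m in blobs(im,c,base=.036) if n=='yellow'])
print([(n,round(a),np.round(ce,1),np.round(wh,1),round(an,1)) for n,a,uv,ce,wh,an,m in blobs(im,c,base=.024) if n=='blue' and 590>ce[0]>480])
a=cv2.resize(im[150:210,220:340],None,fx=5,fy=5,interpolation=cv2.INTER_CUBIC);b=cv2.resize(im2[190:290,230:350],(600,300+0),interpolation=cv2.INTER_CUBIC)
cv2.imwrite('pics/t5.png',np.vstack([a,b])[:600])
K=c['camera_matrix']
for u,v in [(311,192),(308,193),(261,185),(262,186),(314,192)]:
    X=c['R'].T@(d[v,u]*np.linalg.inv(K)@[u,v,1]-c['t']); print(u,v,X.round(4))
plan(.4204,.1338,.19,90)
plan(.4204,.1338,.19,-90)
E
```

```text
clock: 28.95
tcp_pos: [0.5908, 0.0666, 0.1121]
orientation: [-0.058, 3.14, 0.0]
contact_force: [-0.3, 0.5, -1.3]
grip_width: 0.0422
gripper_force: 51.7
clock: 29.45
tcp_pos: [0.5887, 0.0666, 0.1701]
orientation: [0.059, -3.136, 0.002]
contact_force: [0.1, 0.4, 0.5]
grip_width: 0.0619
gripper_force: 0.0
clock: 29.95
tcp_pos: [0.4849, -0.0983, 0.1821]
orientation: [-0.059, 3.141, 0.002]
contact_force: [1.0, 0.8, -0.6]
grip_width: 0.0701
gripper_force: 0.0
[('yellow', 108, array([ 336.7, -426.3]), array([13.6, 59.2]), 11.0), ('yellow', 221, array([456.5, 362.7]), array([40.7, 66.1]), 86.8), ('yellow', 246, array([587.1,  66.1]), array([69.6, 41.7]), 1.6)]
[]
311 192 [0.5654 0.0534 0.045 ]
308 193 [0.5626 0.0612 0.0455]
261 185 [0.5911 0.1894 0.0133]
262 186 [0.589  0.187  0.0104]
314 192 [0.5657 0.0455 0.044 ]
t 30.05 tcp [ 0.486  -0.1032  0.1827] shift [ 0.0588  0.2387 -0.0081] turn [-4.0000e-03  2.0000e-04 -1.5421e+00] F [ 0.6 -0.1  0.3] w 0.0702 q [-0.26  0.37  0.42  2.11 -0.23  0.7   1.9 ]
t 30.05 tcp [ 0.486  -0.1032  0.1827] shift [ 0.0588  0.2387 -0.0081] turn [2.0000e-04 4.0000e-03 1.5995e+00] F [ 0.6 -0.1  0.3] w 0.0702 q [-0.26  0.37  0.42  2.11 -0.23  0.7   1.9 ]
```

View pics/t5.png

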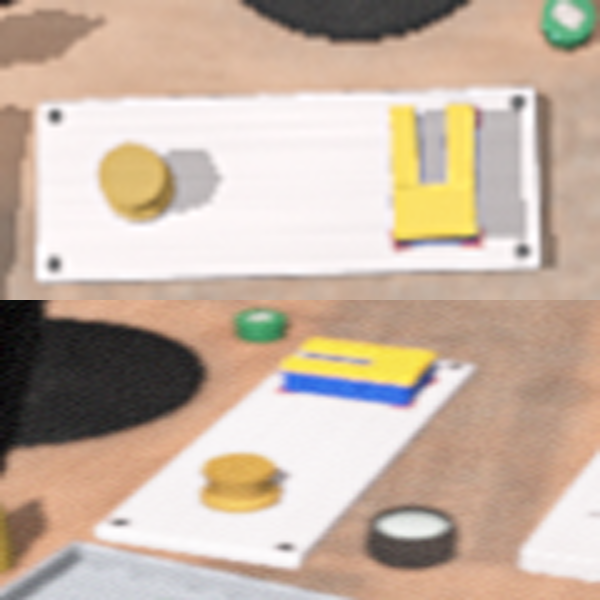

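Converted, 0.234 m is 9.36, 0.188 m is 7.52, 0.6 rad is 3.

```bash
python3 drive.py '[{"trans": [0.48, 1.88, 0], "rot": [0, 0, 0.6]}, {"trans": [0.96, 3.76, 0], "rot": [0, 0, 1.2]}, {"trans": [1.4, 5.64, 0], "rot": [0, 0, 1.8]}, {"trans": [1.88, 7.52, 0], "rot": [0, 0, 2.4]}, {"trans": [2.28, 9.36, 0], "rot": [0, 0, 3]}]'
python3 drive.py '[{"rot": [0, 0, 0.7]}, {"rot": [0, 0, 1.4]}, {"rot": [0, 0, 2.1]}, {"rot": [0, 0, 2.8]}, {"rot": [0, 0, 3.5]}]'
python3 drive.py '[{"rot": [0, 0, 0.7]}, {"rot": [0, 0, 1.4]}, {"rot": [0, 0, 1.4]}]'
python3 -c "
from h import *
plan(.4204,.1338,.11,-90.6)"
```

```text
clock: 30.55
tcp_pos: [0.4205, 0.1355, 0.1821]
orientation: [0.875, 3.016, 0.002]
contact_force: [0.8, 0.9, -0.2]
grip_width: 0.07
gripper_force: 0.0
clock: 31.05
tcp_pos: [0.4212, 0.134, 0.1819]
orientation: [1.857, 2.534, 0.002]
contact_force: [0.3, -0.1, -1.3]
grip_width: 0.07
gripper_force: 0.0
clock: 31.35
tcp_pos: [0.4212, 0.134, 0.1818]
orientation: [2.187, 2.254, 0.001]
contact_force: [0.5, 0.8, -0.5]
grip_width: 0.0701
gripper_force: 0.0
t 31.35 tcp [0.4212 0.134  0.1818] shift [-0.0001 -0.0009  0.0718] turn [0.0012 0.0001 0.041 ] F [ 0.5  0.8 -0.5] w 0.0701 q [-1.09  0.35  0.77  2.24 -0.39  0.68 -0.01]
```

Descend on the bar.

Converted, 0.08 m is 3.2, 0.06 m is 2.4, 0.04 rad is 0.2.

```bash
python3 drive.py '[{"trans": [0, -0.04, 1.2], "rot": [0, 0, 0.2]}, {"trans": [0, -0.04, 2.4], "rot": [0, 0, 0.2]}, {"trans": [0, -0.04, 3.2], "rot": [0, 0, 0.2]}, {"trans": [0, -0.04, 3.2], "rot": [0, 0, 0.2]}, {"trans": [0, -0.04, 3.2], "rot": [0, 0, 0.2]}]'
python3 -c "
from h import *
plan(.4204,.1338,.0755,-90.6)"
```

```text
clock: 31.85
tcp_pos: [0.4205, 0.1332, 0.1021]
orientation: [2.229, 2.213, 0.001]
contact_force: [0.4, 0.5, -0.2]
grip_width: 0.0703
gripper_force: 0.0
t 31.85 tcp [0.4205 0.1332 0.1021] shift [ 0.0006 -0.0002  0.0266] turn [0.0006 0.     0.0031] F [ 0.4  0.5 -0.2] w 0.0703 q [-0.93  0.51  0.6   2.28 -0.59  0.51  0.13]
```

```bash
python3 drive.py '[{"trans": [0.02, 0, 0.4]}, {"trans": [0.02, 0, 0.8]}, {"trans": [0.02, 0, 1.06], "rot": [0, 0, 0.015]}, {"trans": [0.02, 0, 1.06], "rot": [0, 0, 0.015]}, {"trans": [0.02, 0, 1.06], "rot": [0, 0, 0.015]}]'
python3 drive.py '[{}, {}, {}, {}, {}]' 0.02 90
python3 drive.py '[{}, {"trans": [0, 0, -0.8]}, {"trans": [0, 0, -2]}, {"trans": [0, 0, -3.6]}, {"trans": [0, 0, -4]}]'
python3 drive.py '[{}, {}]'
python3 -c "
from h import *
plan(.587,.1455,.17,-88)"
```

```text
clock: 32.35
tcp_pos: [0.4204, 0.1337, 0.0752]
orientation: [2.235, 2.208, 0.001]
contact_force: [-0.8, 1.0, 0.1]
grip_width: 0.0702
gripper_force: 0.0
clock: 32.85
tcp_pos: [0.4212, 0.1339, 0.0761]
orientation: [2.234, 2.207, 0.004]
contact_force: [-0.8, -1.6, 10.5]
grip_width: 0.0381
gripper_force: 90.4
clock: 33.35
tcp_pos: [0.4212, 0.134, 0.1776]
orientation: [2.234, 2.207, 0.007]
contact_force: [0.9, 0.4, -5.1]
grip_width: 0.0377
gripper_force: 94.2
clock: 33.55
tcp_pos: [0.4193, 0.134, 0.1743]
orientation: [-2.234, -2.209, 0.001]
contact_force: [-0.3, -0.0, -5.4]
grip_width: 0.0378
gripper_force: 94.2
t 33.55 tcp [0.4193 0.134  0.1743] shift [0.0134 0.1675 0.0042] turn [-0.0006  0.0002 -0.046 ] F [-0.3 -0.  -5.4] w 0.0378 q [-1.1   0.37  0.78  2.25 -0.43  0.67 -0.02]
```

Converted, 0.167 m is 6.68, 0.145 m is 5.8, -0.046 rad is -0.23.

```bash
python3 drive.py '[{"trans": [0.12, 1.4, 0]}, {"trans": [0.24, 2.8, 0], "rot": [0, 0, -0.075]}, {"trans": [0.36, 4.4, 0], "rot": [0, 0, -0.15]}, {"trans": [0.48, 5.8, 0], "rot": [0, 0, -0.23]}, {"trans": [0.536, 6.68, 0], "rot": [0, 0, -0.23]}]'
python3 drive.py '[{}, {"trans": [0, 0, 0.4]}, {"trans": [0, 0, 0.8]}, {"trans": [0, 0, 0.8]}]'
python3 - <<'E'
from h import *
im,d=r.grab_frame('side')
cv2.imwrite('pics/s6.png',cv2.resize(im[150:310,180:400],None,fx=3,fy=3,interpolation=cv2.INTER_CUBIC))
plan(.587,.1455,.121,-88)
E
```

```text
clock: 34.05
tcp_pos: [0.589, 0.1451, 0.1726]
orientation: [-2.183, -2.259, 0.002]
contact_force: [-0.0, -0.2, -5.2]
grip_width: 0.0377
gripper_force: 94.1
clock: 34.45
tcp_pos: [0.5849, 0.1451, 0.1525]
orientation: [-2.181, -2.257, 0.006]
contact_force: [-0.8, -0.7, -5.9]
grip_width: 0.0377
gripper_force: 93.9
t 34.5 tcp [0.5856 0.1451 0.1536] shift [0.0003 0.0015 0.0326] turn [-0.0029  0.0006 -0.0008] F [-0.4 -0.4 -5.7] w 0.0375 q [-0.83  0.63  0.67  1.88 -0.53  0.81  0.16]
```

View pics/s6.png

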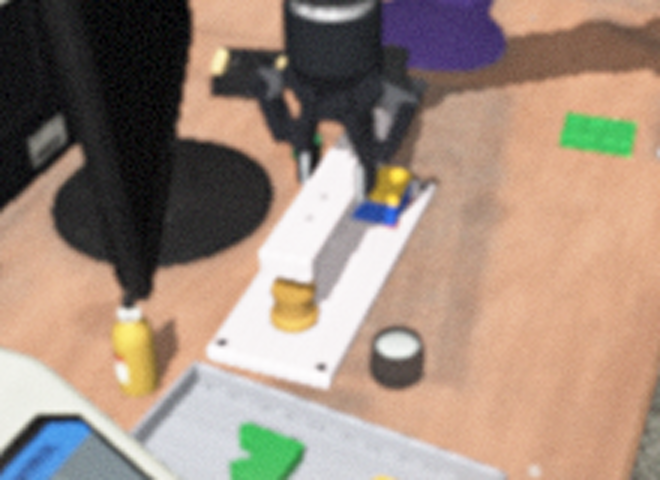

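Converted, 0.029 m is 1.16, 0.024 m is 0.96.

```bash
python3 drive.py '[{"trans": [0, 0.06, 0.48]}, {"trans": [0, 0.06, 0.96]}, {"trans": [0, 0.06, 1.16]}, {"trans": [0, 0.06, 1.16]}, {"trans": [0, 0.06, 1.16]}]'
python3 -c "
from h import *
plan(.587,.1455,.1205,-88)"
```

```text
clock: 35.0
tcp_pos: [0.5891, 0.1452, 0.1264]
orientation: [2.183, 2.258, 0.001]
contact_force: [-0.0, 0.4, -6.3]
grip_width: 0.0377
gripper_force: 93.9
t 35.0 tcp [0.5891 0.1452 0.1264] shift [ 0.0004 -0.0021  0.0059] turn [ 0.001   0.0001 -0.0011] F [-0.   0.4 -6.3] w 0.0377 q [-0.8   0.67  0.63  1.89 -0.56  0.76  0.18]
```

```bash
python3 drive.py '[{"trans": [0, -0.04, 0.08]}, {"trans": [0, -0.04, 0.16]}, {"trans": [0, -0.04, 0.16]}, {"trans": [0, -0.04, 0.2]}, {"trans": [0, -0.04, 0.2]}]'
python3 -c "
from h import *
plan(.587,.1455,.1205,-88)"
```

```text
clock: 35.5
tcp_pos: [0.5881, 0.1452, 0.1214]
orientation: [2.183, 2.258, 0.001]
contact_force: [0.0, 0.1, -5.9]
grip_width: 0.0379
gripper_force: 94.0
t 35.5 tcp [0.5881 0.1452 0.1214] shift [ 0.0003 -0.001   0.0009] turn [ 0.001  -0.0001 -0.0009] F [ 0.   0.1 -5.9] w 0.0379 q [-0.8   0.68  0.63  1.89 -0.57  0.75  0.19]
```

Converted, 0.001 m is 0.04.

```bash
python3 drive.py '[{"trans": [0, 0, 0.04]}, {"trans": [0, 0, 0.04]}, {"trans": [0, 0, 0.04]}]'; python3 drive.py '[{"trans": [0, 0, 0.04]}, {"trans": [0, 0, 0.04]}, {"trans": [0, 0, 0.04]}]'
```

```text
clock: 35.8
tcp_pos: [0.5881, 0.1452, 0.1204]
orientation: [2.183, 2.258, 0.001]
contact_force: [0.4, 0.0, -6.3]
grip_width: 0.0377
gripper_force: 94.0
clock: 36.1
tcp_pos: [0.5881, 0.1451, 0.1202]
orientation: [2.183, 2.259, 0.002]
contact_force: [-4.2, -0.5, 6.3]
grip_width: 0.0379
gripper_force: 95.3
```

```bash
python3 drive.py '[{"trans": [0, 0, -0.02]}, {"trans": [0, 0, -0.02]}, {"trans": [0, 0, -0.02]}, {"trans": [0, 0, -0.02]}, {"trans": [0, 0, -0.02]}]' 0.06
python3 drive.py '[{"trans": [0, 0, -0.8]}, {"trans": [0, 0, -2]}, {"trans": [0, 0, -3.6]}, {"trans": [0, 0, -4.8]}, {"trans": [0, 0, -4.8]}]'
python3 drive.py '[{"trans": [0, -0.8, 0]}, {"trans": [1.2, -2, 0]}, {"trans": [3, -2.8, 0]}, {"trans": [4.8, -3.6, 0]}, {"trans": [6.6, -4.4, 0]}]'
python3 drive.py '[{"trans": [2, 0, 0]}, {"trans": [4, 0, 0]}, {"trans": [4, 0, 0]}]'
python3 - <<'E'
from h import *
im,d=r.grab_frame('top');s,_=r.grab_frame('side')
c=r.camera_info('top')
print([(n,round(a),np.round(ce,1),np.round(wh,1),round(an,1)) for n,a,uv,ce,wh,an,m in blobs(im,c) if ce[0]<600])
a=cv2.resize(im[150:270,150:350],None,fx=3,fy=3,interpolation=cv2.INTER_CUBIC)
b=cv2.resize(s[190:290,200:400],(600,240),interpolation=cv2.INTER_CUBIC)
cv2.imwrite('pics/t7.png',np.vstack([a,b]))
K=np.linalg.inv(c['camera_matrix'])
P=[c['R'].T@(np.median(d[v-1:v+2,u-1:u+2])*K@[u,v,1]-c['t']) for u,v in [(255,183),(270,183),(285,183),(300,183),(310,183)]]; print(np.round(P,4))
o=r.get_obs();print(o['clock'],o['tcp_pos'],o['contact_force'])
E
```

```text
clock: 36.6
tcp_pos: [0.5882, 0.1452, 0.12]
orientation: [2.183, 2.258, 0.001]
contact_force: [0.0, -1.1, -0.4]
grip_width: 0.06
gripper_force: 0.0
clock: 37.1
tcp_pos: [0.5903, 0.1451, 0.2443]
orientation: [2.181, 2.255, 0.012]
contact_force: [0.7, 0.2, -0.1]
grip_width: 0.06
gripper_force: 0.0
clock: 37.6
tcp_pos: [0.471, 0.3077, 0.2393]
orientation: [2.184, 2.258, 0.0]
contact_force: [0.8, 0.3, -0.1]
grip_width: 0.0599
gripper_force: 0.0
clock: 37.9
tcp_pos: [0.4658, 0.4152, 0.2383]
orientation: [-2.169, -2.27, -0.003]
contact_force: [0.0, 0.5, -0.5]
grip_width: 0.0595
gripper_force: 0.0
[('blue', 62, array([ 356.4, -663.4]), array([12.5, 38.1]), 5.2), ('green', 275, array([ 421.3, -136.6]), array([68.5, 41.8]), 5.5), ('green', 190, array([545.8, 368.6]), array([43.3, 45.4]), 84.4), ('yellow', 107, array([ 337.1, -440.7]), array([13.9, 61.1]), 10.9), ('yellow', 220, array([460.7, 373.4]), array([41.9, 68.2]), 86.8), ('yellow', 80, array([567.8,  67. ]), array([15.9, 41.7]), 2.4)]
[[0.5845 0.1978 0.0652]
 [0.5845 0.159  0.0656]
 [0.5849 0.1203 0.0643]
 [0.5854 0.0816 0.0626]
 [0.5854 0.0557 0.0631]]
38.0 [0.46809405 0.40742604 0.2386021 ] [ 1.11225808 -1.67492834 -0.82309594]
```

View pics/t7.png

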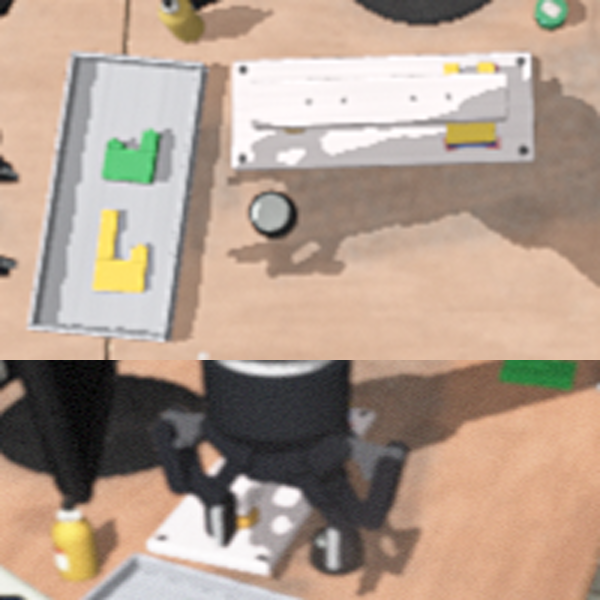

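Run:
```python
from h import *
c=r.camera_info('top');K=np.linalg.inv(c['camera_matrix'])
D=np.median([r.grab_frame('top')[1] for _ in range(8)],0)
def fit(us,vs):
    P=np.array([c['R'].T@(D[v,u]*K@[u,v,1]-c['t']) for u in us for v in vs if D[v,u]>0])
    A=np.c_[P[:,:2]-P[:,:2].mean(0),np.ones(len(P))];s=np.linalg.lstsq(A,P[:,2],rcond=None)[0];print(s.round(4),(P[:,2]-A@s).std().round(4),P.mean(0).round(4))
fit(range(243,314),range(180,187)); fit(range(232,322),[172,173]); 
print(cast(c,[(276.3,183.3)],.064))
```

```text
[-0.0193 -0.0008  0.064 ] 0.0008 [0.5849 0.1385 0.064 ]
[-2.9205 -0.0248  0.0158] 0.0047 [0.6254 0.1482 0.0158]
[[0.58410702 0.14285921 0.064     ]]
```

```bash
python3 -c "
from bench import r
print(r.hand_in())"
```

```text
the job is handed in; nothing more can be done
None
```

Job handed in: both broken plates (green and yellow) are in the reject tray, two blue plates and one yellow are stacked on the seat to match the 32 mm pillar, and the bar lies level across them within about 4 mm of centre; the spare green plate stayed flat on the bench.

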